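# Dial a wheel-coded slide bolt and draw it

## Robot

A 6-joint arm with a two-finger parallel gripper is mounted at the origin on the work surface. World frame = base frame: x ahead of the robot, y to its left, z up, the work surface at z = 0. Lengths are in m, angles in degrees, forces in N, time in s.
With the tool pointing down it reaches from about 0.35 to 0.875 m from the base axis. Payload 4.2 kg.
Tool frame: the origin (TCP) lies midway between the tips of the shut fingers; the grasp point (between the pads) lies 19 mm behind it; x points along the fingers, y is the direction in which the jaws open and shut, and the axes are right-handed (so a half turn about x gives the same grasp; the last joint's range is limited). The gripper opens to 87 mm and grips with 3 to 60 N. Pads are 19 mm wide; open, the fingers measure 117 mm over their backs; the gripper's body (75 mm by 190 mm) begins 51 mm behind the grasp point.
Start: joints at [-51.761, 22.042, 0.453, 0, -68.411, -14.817], TCP at [0.248, -0.573, 0.223] pointing down, gripper open.
Joint ranges: [-179.83, 179.83], [-69.29, 118.12], [-61.27, 80.66], [-181.25, 117.63], [-171.15, -9.14], [-177.46, 177.46]. Speed limits (degrees/s): [159.86, 159.86, 180, 180, 180, 180].

## Interface

Orientations are given as a 3x3 rotation matrix whose columns are the frame's x, y, z axes.
In Python, from station import r gives the robot as it stands.
- The arm moves only by the tool play_rows, never from a script. Its argument "plan" is a list that holds one entry, the list of rows, each a list of 6 numbers: the shift along the tool's x, y, z in cm, then the turn, a rotation vector about the tool's x, y, z in units of 10 degrees (1.0 is 10 degrees). A call has 1 to 5 rows; each row is the pose to reach, as a shift and turn from the pose commanded when the call began, along the tool's axes at that moment; what a row does not reach only later rows make up. A row lasts 1/8 s, in which the tool goes at most 62.5 mm and 10.7 degrees, less where a joint would pass 70% of its speed; a pose out of reach is approached as far as the arm can. A call with a gripper value outside its range is refused whole. "hand" is the opening, from 0 (shut) to 1 (fully open), set as the call begins (left out, the last holds). The fingers move at their own pace and stop on an object; the grip force is fixed at half the most. Time passes only in rows, so rows that repeat a pose let the fingers close. It gives the time, the measured TCP pose, the force and the opening at its end, in the units of the state.
- r.sense(): the state, without advancing time (a new reading comes with each control period).
- r.capture(name): name is "scene" or "top" or "wrist"; returns (picture, depth): 384x512x3 uint8, blue, green, red; 384x512 float32, m along the optical axis (not along the pixel's ray), 0 where there is no reading.
- r.get_calibration(name): a dict with "vfov" (degrees; the focal length in pixels is half the picture's height over the tangent of half this angle, whatever the lens; pixels are square), "cx", "cy" (the principal point, pixels), "rvec" (rotation vector, rad) and "tvec" (3), from world to camera coordinates, as OpenCV has them. Camera axes: x right, y down, z forward; pixel columns grow to the right and rows downward; lengths in m; the calibration is good to about 2 mm. A picture is of the moment at which its call begins: read the wrist's pose just before it. get_calibration takes no time and is no camera call; for the wrist camera it gives the pose at the moment of the call.
- r.finish_job(): hands the job in, once; it reports no verdict.
The state is a dict: "time_s": time; "joints": joint angles; "joint_velocities": joint speeds; "effort": joint torques, N m; "tcp_pos": TCP position; "ee_rot": TCP orientation; "wrist_force": force on the tool from outside, world axes, zero at the start; "moment": the same for the moment, N m; "gripper_width": opening from 0.0 (shut) to 1.0 (fully open).
Only numpy, scipy, OpenCV 4.12 (cv2) and the standard library are available. Lean on these libraries where they do the work, as an engineer would, in place of code of your own. Each camera call takes 0.05 s, during which the arm holds its last target.

## Task

Unlock the plywood case: roll the three numbered thumbwheels of the slide bolt on its lid to 4 - 7 - 2, read from left to right on the white line from the robot's side, then draw the bolt by its pull tab to the right as far as it goes. Leave the wheels on the code, let go of everything, and leave the other things on the case and the bench where they are.

Things in the scene. Friction and masses are not known exactly. Their poses are not given: they have to be found in the camera images.
- code_bolt: steel frame of the wheel-coded slide bolt, a trough 104 x 216 mm fixed flat on the case's lid. Origin: centre of its underside, 110 mm above the bench. z up; y along the bolt and the wheels' axle, to the robot's left, -y is the way the bolt is drawn; x away from the robot. Axle at x 0, z 52 mm. Trough walls at x +-48 rise to z 32; end bearings at y +-102, 12 thick, 34 wide, rise to z 67
- case: plywood transport case with pine battens, 300 x 500 x 110 mm, fixed on the bench; origin: centre of its underside; y along its length, to the robot's left. code_bolt sits at the middle of its top with the same axes; the keeper staple (34 mm wide, 70 mm high) stands on the left end board, at y = 151
- wheel_left (a joint): turn of the left wheel (rad), a black disc 76 mm across (81 over ten low ribs), 20 mm wide, on the axle at y = +56 mm of code_bolt, rolling without end. Numbers 0 to 9 round the rim, 0.628 rad apart, upright for a reader on the robot's side. Number n is on top at n x 0.628 rad (plus or minus whole turns); a positive turn rolls the top away from the robot. Its code 4: 2.513 rad
- wheel_middle (a joint): turn of the middle wheel (rad), like wheel_left, centred at y = 0 of code_bolt, so 36 mm are free between neighbours; there the bare sleeve on the axle is 18 mm thick. No clicks: a wheel stays where it is left by friction (0.05 Nm). It rolls when its rim is pinched across the 20 mm width from above and carried round the axle, or when pushed at a rib. Its code 7: 4.398 rad
- wheel_right (a joint): turn of the right wheel (rad), like wheel_left, centred at y = -56 mm of code_bolt. 6 and 9 have a bar under them. Its code 2: 1.257 rad. All wheels are plain black with white numbers; more than the upper half stands clear above the trough
- wheel_left_code (a point): point on the left wheel's rim, 38 mm from the axle, at the middle of its number 4; turns with the wheel
- wheel_middle_code (a point): the same on the middle wheel, at its number 7
- wheel_right_code (a point): the same on the right wheel, at its number 2
- wheel_left_index (a point): fixed point on the reading line where the left wheel's code number must stand: at the rim straight above the axle, z = 90 mm of code_bolt. The reading line is marked by thin white lines on top of the sleeves between the wheels
- wheel_middle_index (a point): the same for the middle wheel
- wheel_right_index (a point): the same for the right wheel
- bolt (a joint): travel of the bolt (m): 0 = home, nose through the keeper staple; 0.032 = fully drawn to its stop, towards -y of code_bolt. A rod through the wheels with a fin per wheel; each fin passes a notch only when that wheel stands on its code within about 0.18 rad, else the bolt stops dead after some 3 mm. Slides with 3 N of friction and stays where it is left
- bolt_tab (a point): grip point of the pull tab at the bolt's right-hand end: dark steel upright plate, 14 mm thick along y, 34 mm wide in x, its top 12 mm above this point. Bolt home: x 0, y -131, z 88 mm of code_bolt, 75 mm right of the right wheel's centre; it moves with the bolt
- try_square: bystander lying on the lid on the robot's side of the bolt: carpenter's square, wooden stock 75 x 20 x 16 mm, thin steel blade 130 mm; origin under the stock's centre
- tape_measure: bystander standing on the lid beyond the bolt: grey tape measure 70 x 36 x 55 mm; origin: centre of its underside
- pine_offcut: bystander on the case's left end board beyond the keeper: pine block 45 x 90 x 22 mm; origin: centre of its underside
- hammer: bystander on the bench to the left: hammer; origin under it
- ratchet_buckle: bystander on the bench to the right: steel strap ratchet 130 mm long; origin: centre of its underside
- tape_roll: bystander on the bench to the right: roll of packing tape, 110 mm diameter, 48 mm high; origin: centre of its underside
- spray_can: bystander on the bench to the left: plain spray can, 64 mm diameter, 190 mm high; origin: centre of its underside

How it is judged:
By the outcome, as a careful person would: the job done as asked, in the order asked, and still so for the second after the job is handed in, with the robot touching nothing.
It also fails if it takes over 72 s, if anything falls off the work surface, if the arm or the gripper's body presses on something with over 40 N, if the wrist force passes 120 N, or if a joint passes its speed limit or range.

## Working session

There is one attempt and no reset: what is moved stays moved. The work goes in short steps, Python scripts to look and compute and a tool call to move; the robot and the scene stay as the last step left them, time stands still between calls to the robot, and variables do not carry over. Pictures are saved under pics/ and viewed, and the job is handed in when it is done.

Besides the shell and the picture viewer there is one more tool, called after "Request:" as a command line: name --argument value ..., lists and objects as JSON in quotes. play_rows: Moves the arm, as the interface text tells. Its arguments: {"type":"object","properties":{"plan":{"type":"array","items":{"type":"array","items":{"type":"array","items":{"type":"number"}}}},"hand":{"type":"number"}},"required":["plan"]}

```bash
ls; mkdir -p pics; python3 - <<'E'
from station import r
import cv2
print(r.sense())
for n in("scene","top","wrist"):
    c=r.get_calibration(n);print(n,c)
    im,d=r.capture(n);cv2.imwrite(f"pics/{n}0.png",im)
E
```

```text
pics
{'time_s': 0.0, 'joints': array([-5.17620946e+01,  2.20912007e+01,  3.78726666e-01, -2.92349261e-02,
       -6.84097105e+01, -1.48163966e+01]), 'joint_velocities': array([-0.03075461,  0.03973925,  0.05778038, -0.00485358,  0.04690708,
       -0.04404839]), 'effort': array([-4.23185593e-04, -3.90663457e+01,  1.87409985e+01,  4.22003657e+00,
        1.10733436e-02, -1.80516126e-04]), 'tcp_pos': array([ 0.24820898, -0.57294165,  0.22144713]), 'ee_rot': array([[-9.47196821e-04, -3.97318599e-01,  9.17680246e-01],
       [ 1.96859639e-03,  9.17678139e-01,  3.97319718e-01],
       [-9.99997614e-01,  2.18288199e-03, -8.70618585e-05]]), 'wrist_force': array([-0.02195368,  0.64589847,  0.33251075]), 'moment': array([-0.03159447, -0.02054388,  0.02768554]), 'gripper_width': 0.9984368923527082}
scene {'vfov': 46.689888960535974, 'cx': 258.41398374159576, 'cy': 192.15449133484017, 'rvec': array([ 2.27838262,  1.32640397, -0.40108605]), 'tvec': array([-0.24250974, -0.32172227,  2.1536974 ])}
top {'vfov': 57.148186311828226, 'cx': 248.91979525414817, 'cy': 189.24478395247368, 'rvec': array([ 2.18801615, -2.19489736,  0.02889554]), 'tvec': array([-0.00895174,  0.51734706,  1.39874814])}
wrist {'vfov': 59.57221859676614, 'cx': 261.84885711003693, 'cy': 189.19639684315237, 'rvec': array([-1.64139057, -2.49678085, -0.31985216]), 'tvec': array([ 0.62523973, -0.03164235,  0.39118606])}
```

View pics/scene0.png

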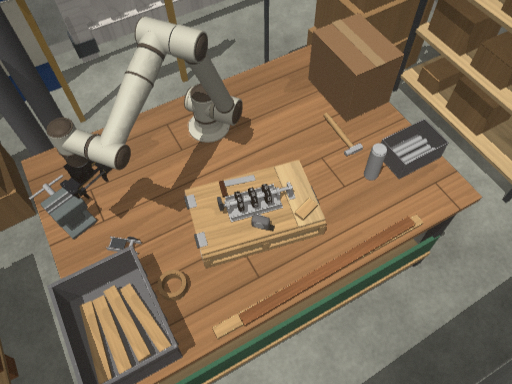

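View pics/top0.png

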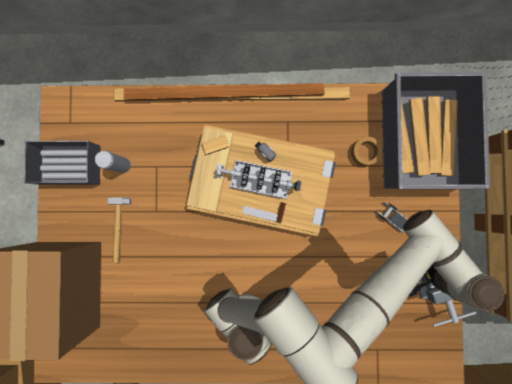

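View pics/wrist0.png

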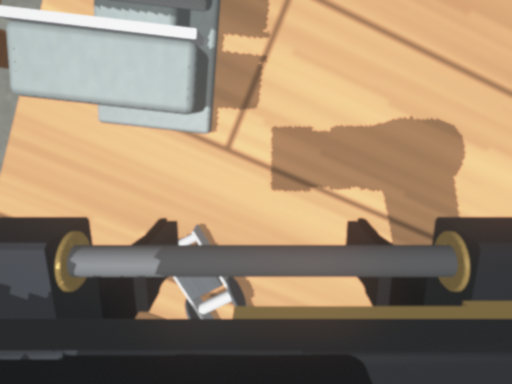

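The scene shows the case at about (255,205), with the bolt on it. In the top view the bolt runs from (220,172) to (295,186). The right wheel is on the side of the tape roll. I'll enlarge both.

```bash
cat > h.py <<'E'
import numpy as np, cv2
from station import r
def cal(n):
    c=r.get_calibration(n); f=192/np.tan(np.radians(c['vfov']/2))
    K=np.array([[f,0,c['cx']],[0,f,c['cy']],[0,0,1]]); R=cv2.Rodrigues(c['rvec'])[0]
    return K,R,np.array(c['tvec'])
def proj(P,C):
    K,R,t=C; q=(np.atleast_2d(P)@R.T+t)@K.T; return q[:,:2]/q[:,2:]
def onz(uv,z,C):
    K,R,t=C; o=-R.T@t; d=R.T@np.linalg.inv(K)@np.array([uv[0],uv[1],1.]); return o+d*(z-o[2])/d[2]
def tri(uvs,Cs):
    A=[];b=[]
    for uv,(K,R,t) in zip(uvs,Cs):
        o=-R.T@t; d=R.T@np.linalg.inv(K)@np.array([uv[0],uv[1],1.]); d/=np.linalg.norm(d)
        M=np.eye(3)-np.outer(d,d); A.append(M); b.append(M@o)
    return np.linalg.solve(sum(A),sum(b))
def crop(im,x0,y0,w,h,s,name):
    c=cv2.resize(im[y0:y0+h,x0:x0+w],None,fx=s,fy=s,interpolation=cv2.INTER_CUBIC); cv2.imwrite(name,c)
E
python3 - <<'E'
import cv2
from h import crop
crop(cv2.imread('pics/top0.png'),180,115,160,125,5,'pics/top0c.png')
crop(cv2.imread('pics/scene0.png'),180,150,155,116,5,'pics/scene0c.png')
E
```

```text
(no output)
```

View pics/top0c.png

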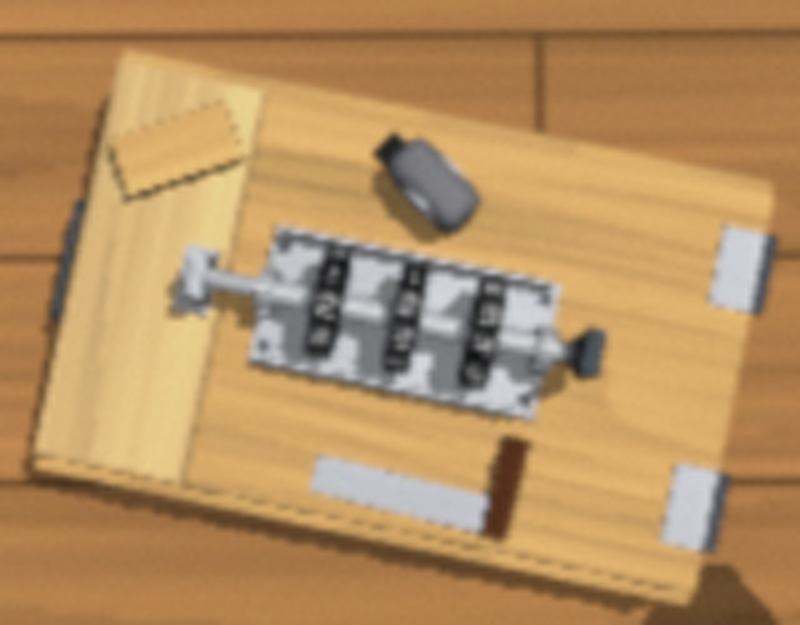

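View pics/scene0c.png

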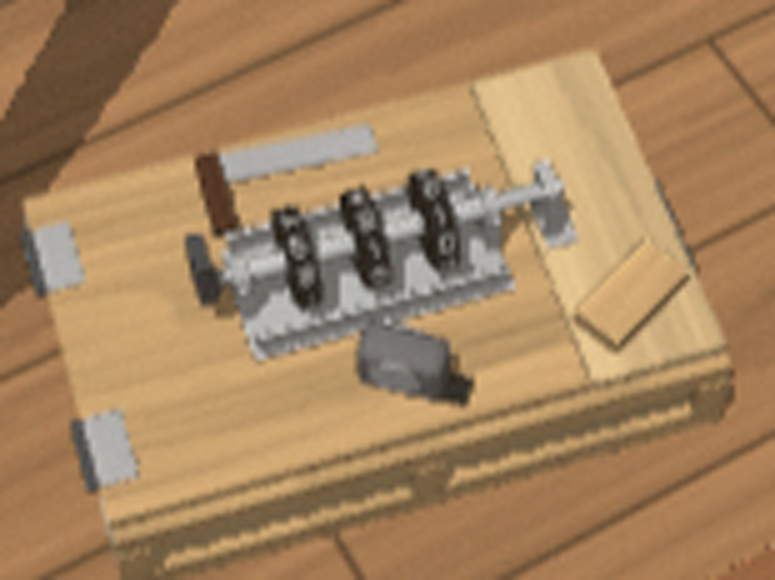

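```bash
python3 - <<'E'
from h import *
C=cal('top')
f=lambda a:(180+(a[0]+.5)/5-.5,115+(a[1]+.5)/5-.5)
for z in(.142,.11):
    P=np.array([onz(f(a),z,C) for a in[(278,232),(558,288),(535,415),(250,362)]])
    print(z,P.round(4).tolist(),P.mean(0).round(4),np.linalg.norm(P-np.roll(P,-1,0),axis=1).round(4))
    e=(P[0]+P[3]-P[1]-P[2]); print(np.degrees(np.arctan2(-e[0],e[1])))
P=np.array([onz(f(a),.11,C) for a in[(125,55),(772,185),(690,603),(32,470)]])
print(P.round(4).tolist(),P.mean(0),np.linalg.norm(P-np.roll(P,-1,0),axis=1).round(4))
e=(P[0]+P[3]-P[1]-P[2]); print(np.degrees(np.arctan2(-e[0],e[1])))
print(onz(f((590,353)),.21,C))
S=cal('scene');g=lambda a:(180+(a[0]+.5)/5-.5,150+(a[1]+.5)/5-.5)
print('tab tri', tri([f((588,353)),g((200,268))],[C,S]), proj(onz(f((588,353)),.198,C),S), g((200,268)))
print(r.sense()['tcp_pos'],r.sense()['ee_rot'])
K,R,t=cal('wrist'); o=-R.T@t; s=r.sense(); print('cam in tool',s['ee_rot'].T@(o-s['tcp_pos'])); print((R@s['ee_rot']).round(3))
E
```

```text
0.142 [[0.6148, 0.0369, 0.142], [0.573, -0.1663, 0.142], [0.4809, -0.149, 0.142], [0.5201, 0.0574, 0.142]] [ 0.5472 -0.0552  0.142 ] [0.2075 0.0937 0.2101 0.0969]
-11.175250671577919
0.11 [[0.6188, 0.0387, 0.11], [0.5759, -0.1696, 0.11], [0.4816, -0.1519, 0.11], [0.5217, 0.0597, 0.11]] [ 0.5495 -0.0558  0.11  ] [0.2127 0.096  0.2153 0.0994]
-11.175250671577924
[[0.7529, 0.1536, 0.11], [0.6521, -0.3292, 0.11], [0.3426, -0.2649, 0.11], [0.4418, 0.2221, 0.11]] [ 0.54735189 -0.0546005   0.11      ] [0.4931 0.3161 0.497  0.3185]
-11.647051031764498
[ 0.52203042 -0.18082145  0.21      ]
tab tri [ 0.52332864 -0.18306328  0.18294156] [[219.7834242  200.81002975]] (219.6, 203.2)
[ 0.24827109 -0.57308414  0.22172504] [[-7.94737286e-04 -3.97442956e-01  9.17626539e-01]
 [ 1.47227377e-03  9.17625369e-01  3.97443724e-01]
 [-9.99998600e-01  1.66686083e-03 -1.44126257e-04]]
cam in tool [-0.16340532 -0.00143038 -0.06784317]
[[-0.001  1.     0.001]
 [-0.251 -0.001  0.968]
 [ 0.968  0.     0.251]]
```

```bash
cat >> h.py <<'E'
from scipy.spatial.transform import Rotation as Ro
YAW=-11.4; CEN=np.array([.548,-.055,.110])
def case():
    a=np.radians(YAW); return np.array([[np.cos(a),-np.sin(a),0],[np.sin(a),np.cos(a),0],[0,0,1]])
def tgt(p_case,tilt=0,yaw=0):
    """TCP point in bolt frame; tilt>0: tool body leans to +x (beyond); returns world p,R"""
    B=case(); D=np.array([[0,0,1],[0,1,0],[-1,0,0]],float)  # tool cols in bolt frame: x=-z, y=+y, z=+x
    R=B@Ro.from_euler('zy',[yaw,tilt],degrees=True).as_matrix()@D
    return CEN+B@np.asarray(p_case,float),R
def rows(p,R,s=None):
    s=s or r.sense(); E=s['ee_rot']
    return (E.T@(p-s['tcp_pos'])*100).round(2), (Ro.from_matrix(E.T@R).as_rotvec(degrees=True)/10).round(2)
def st():
    s=r.sense(); B=case(); q=B.T@(s['tcp_pos']-CEN)
    print('t',round(s['time_s'],2),'bolt-frame tcp mm',(q*1000).round(1),'F',s['wrist_force'].round(1),'M',s['moment'].round(2),'w',round(s['gripper_width'],3),'j',s['joints'].round(1))
    print(' tool axes in bolt frame', Ro.from_matrix(tgt([0,0,0])[1].T@s['ee_rot']).as_rotvec(degrees=True).round(2))
E
python3 - <<'E'
from h import *
st(); print(rows(*tgt([.05,0,.19])))
E
```

```text
t 0.15 bolt-frame tcp mm [-191.4 -567.1  111.7] F [-0.  -0.6 -0.8] M [ 0.03  0.   -0.03] w 0.999 j [-51.8  22.1   0.4  -0.  -68.4 -14.8]
 tool axes in bolt frame [-34.82   0.04   0.09]
(array([-7.78, 32.79, 52.2 ]), array([ 3.48, -0.  , -0.01]))
```

Request:
play_rows --plan '[[[-4,2,3,0.3,0,0],[-7,5,8,0.9,0,0],[-7.8,8,13,1.4,0,0],[-7.8,11,18,2,0,0],[-7.8,14,23,2.5,0,0]]]'

```text
time_s: 0.78
tcp_pos: [0.4046, -0.3518, 0.3006]
ee_rot: [[0.0, 0.031, 1.0], [0.0, 1.0, -0.031], [-1.0, 0.0, 0.0]]
wrist_force: [0.1, -0.2, 0.1]
gripper_width: 1.0
```

Request:
play_rows --plan '[[[0,3.5,5.5,0.4,0,0],[0,7,11,0.8,0,0],[0,10.5,17,0.98,0,0],[0,14.5,23,0.98,0,0],[0,18.8,29.2,0.98,0,0]]]' --hand 0.46

```text
time_s: 1.4
tcp_pos: [0.673, -0.1913, 0.3001]
ee_rot: [[-0.001, 0.197, 0.98], [0.0, 0.98, -0.197], [-1.0, -0.0, -0.001]]
wrist_force: [1.2, -0.5, 1.0]
gripper_width: 0.522
```

```bash
python3 - <<'E'
from h import *
st();C=cal('wrist'); np.save('w1.npy',np.array([*C[0].ravel(),*C[1].ravel(),*C[2]]))
im,d=r.capture('wrist');cv2.imwrite('pics/w1.png',im);np.save('w1d.npy',d)
crop(im,0,0,512,384,1.5,'pics/w1c.png')
st()
E
```

```text
t 1.4 bolt-frame tcp mm [ 149.5 -108.9  190.1] F [ 1.2 -0.5  1. ] M [-0.12 -0.1   0.01] w 0.522 j [ -2.7  27.8  20.4   0.  -82.7 -98.7]
 tool axes in bolt frame [-0.02  0.04 -0.01]
t 1.45 bolt-frame tcp mm [ 154.  -103.5  187. ] F [ 4.8 -0.2 -0.4] M [ 0.07 -0.76 -0.03] w 0.497 j [ -2.3  28.2  20.8  -0.1 -82.5 -98.8]
 tool axes in bolt frame [-0.3  -0.    0.06]
```

View pics/w1c.png

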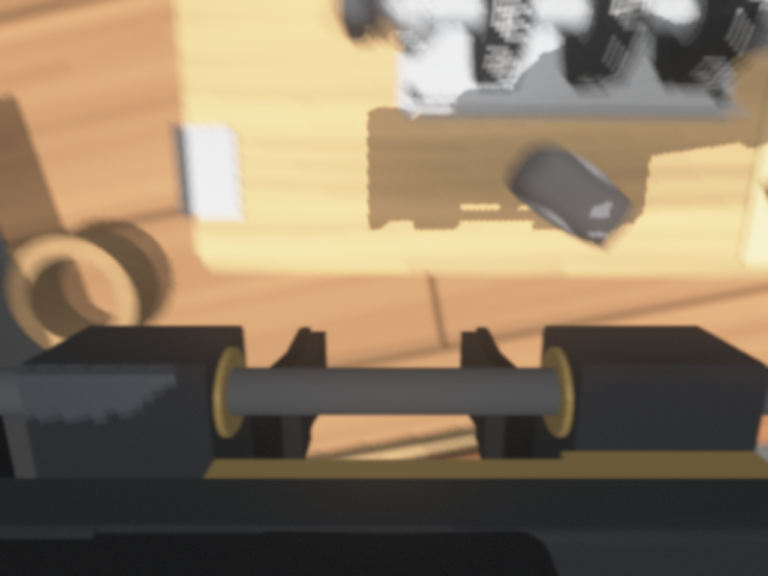

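The tool overshot because the axes had turned. The bolt is at the top edge of the wrist view, and +x runs down in that image. I'll move back over the bolt.

```bash
python3 - <<'E'
from h import *
print(rows(*tgt([.035,0,.2])))
E
```

```text
(array([ -1.29,  10.41, -11.85]), array([ 0.03,  0.  , -0.01]))
```

Request:
play_rows --plan '[[[-1.0,4,-4.5,0,0,0],[-1.0,7.5,-9,0,0,0],[-1.0,10.2,-12.0,0,0,0],[-1.0,10.4,-12.0,0,0,0],[-1.0,10.4,-12.0,0,0,0]]]'

```text
time_s: 2.08
tcp_pos: [0.5747, -0.067, 0.3105]
ee_rot: [[0.0, 0.197, 0.98], [-0.0, 0.98, -0.197], [-1.0, -0.0, 0.0]]
wrist_force: [-0.9, 0.5, -0.5]
gripper_width: 0.464
```

```bash
cat >> h.py <<'E'
def look(n):
    C=cal('wrist'); np.savez(n+'.npz',K=C[0],R=C[1],t=C[2]); st()
    im,d=r.capture('wrist'); cv2.imwrite('pics/'+n+'.png',im); np.save(n+'d.npy',d)
    return im,C
def ldc(n):
    z=np.load(n+'.npz'); return z['K'],z['R'],z['t']
E
python3 - <<'E'
from h import *
im,C=look('w2')
crop(im[::-1,::-1],0,0,512,384,1.5,'pics/w2c.png')
E
```

```text
t 2.08 bolt-frame tcp mm [ 28.5  -6.5 200.5] F [-0.9  0.5 -0.5] M [-0.08 -0.03  0.01] w 0.464 j [   9.4   14.8    2.5    0.   -77.7 -110.7]
 tool axes in bolt frame [-0.04 -0.01 -0.  ]
```

View pics/w2c.png

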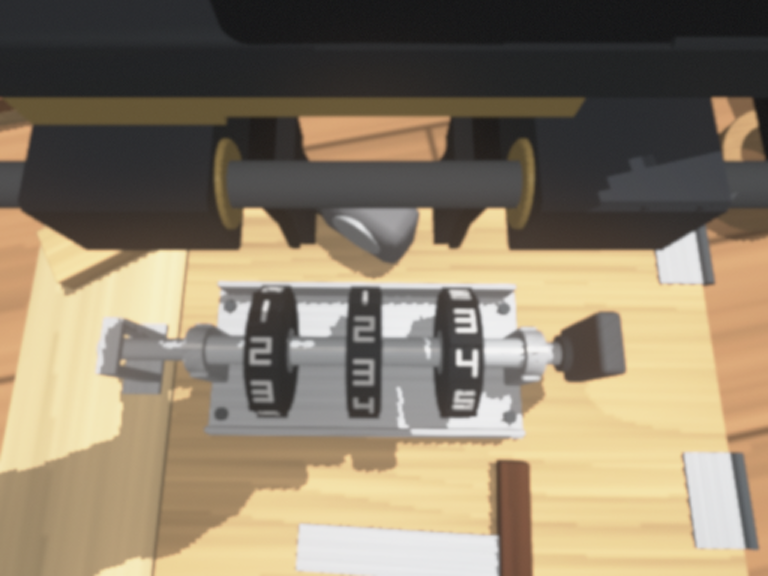

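```bash
python3 - <<'E'
import cv2
from h import crop
im=cv2.imread('pics/w2.png')[::-1,::-1]
crop(im,60,180,200,120,4,'pics/w2l.png')
crop(im,220,180,200,120,4,'pics/w2r.png')
E
```

```text
(no output)
```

View pics/w2l.png

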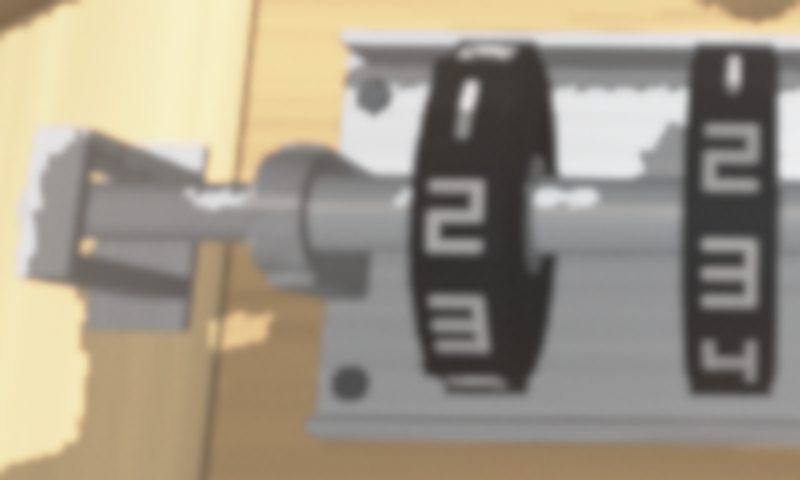

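View pics/w2r.png

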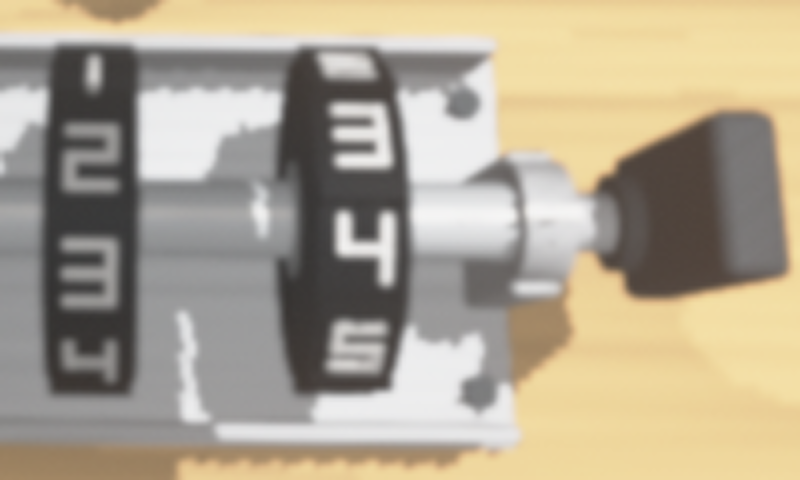

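```bash
cat >> h.py <<'E'
from scipy.optimize import least_squares
def up(a,x0,y0,s): # enlarged rotated crop -> original px
    return (511-(x0+(a[0]+.5)/s-.5), 383-(y0+(a[1]+.5)/s-.5))
E
cat > fit.py <<'E'
from h import *
C=ldc('w2')
L=lambda a:up(a,60,180,4); Rr=lambda a:up(a,220,180,4)
obs=[]
for n,a in((1,(467,108)),(2,(455,216)),(3,(460,325))): obs.append((0,n,L(a)))
for n,a in((1,(734,73)),(2,(731,158)),(3,(729,273)),(4,(729,361))): obs.append((1,n,L(a)))
for n,a in((3,(360,136)),(4,(366,249)),(5,(357,347))): obs.append((2,n,Rr(a)))
holes=[(1,1,L((373,95))),(-1,1,L((350,383))),(1,-1,Rr((462,102))),(-1,-1,Rr((478,392)))]
tab=[((17,-124),(715,115)),((17,-138),(772,115)),((-17,-138),(787,270)),((-17,-124),(725,275))]
Y=[.056,0,-.056]
def pts(p):
    yaw=p[3]; c,s=np.cos(yaw),np.sin(yaw); B=np.array([[c,-s,0],[s,c,0],[0,0,1]])
    q=[]
    for w,n,_ in obs:
        f=n*np.pi/5-p[4+w]; q.append([-.038*np.sin(f),Y[w],.052+.038*np.cos(f)])
    for sx,sy,_ in holes: q.append([sx*p[7],sy*p[8],p[9]])
    for (x,y),_ in tab: q.append([x/1e3*.94,(-131+(y+131)*.9)/1e3,.1])
    return np.array(q)@B.T+p[:3]
uv=np.array([o[2] for o in obs]+[h[2] for h in holes]+[Rr(a) for _,a in tab])
for fixz in(0,1):
    def res(p): return np.r_[(proj(pts(p),C)-uv).ravel(),(p[9]-.004)/.003,(p[2]-.11)/(.0005 if fixz else .05)]
    p0=np.array([.548,-.055,.11,np.radians(-11.4),1.3,1.5,2.4,.04,.095,.004])
    o=least_squares(res,p0,loss='soft_l1'); p=o.x
    print(p[:3].round(4),np.degrees(p[3]).round(2),'turns deg',np.degrees(p[4:7]).round(1),'n',(np.degrees(p[4:7])/36).round(2),p[7:].round(4))
    print(o.cost,(proj(pts(p),C)-uv).round(1).tolist())
E
python3 fit.py
```

```text
[ 0.5513 -0.0572  0.11  ] -12.13 turns deg [ 63.2  82.7 127.5] n [1.76 2.3  3.54] [0.0384 0.0998 0.005 ]
3.161679438103323 [[-0.1, -0.4], [-0.3, -0.1], [-0.1, 0.4], [0.2, -0.3], [0.1, -0.0], [0.1, 0.1], [0.0, 0.2], [0.4, -0.0], [0.8, 0.2], [0.6, -0.2], [-0.5, 0.0], [-0.1, -0.0], [-0.4, -0.5], [-0.2, -0.3], [1.1, 0.6], [-0.3, 0.4], [-1.1, -0.9], [-0.4, 0.5]]
[ 0.5513 -0.0572  0.11  ] -12.13 turns deg [ 63.2  82.7 127.5] n [1.76 2.3  3.54] [0.0384 0.0998 0.005 ]
3.162096280265096 [[-0.1, -0.4], [-0.3, -0.1], [-0.1, 0.4], [0.2, -0.3], [0.2, 0.0], [0.1, 0.1], [0.0, 0.1], [0.4, -0.0], [0.8, 0.2], [0.6, -0.2], [-0.5, 0.0], [-0.1, -0.0], [-0.4, -0.5], [-0.2, -0.3], [1.1, 0.6], [-0.4, 0.4], [-1.1, -0.9], [-0.4, 0.5]]
```

```bash
sed -i 's/^YAW=.*/YAW=-12.13; CEN=np.array([.5513,-.0572,.110])/' h.py
cat >> h.py <<'E'
def orb(y,rho,tilt,dx=0,dz=0):
    a=np.radians(tilt); return tgt([dx+rho*np.sin(a),y,.052+dz+rho*np.cos(a)],tilt)
E
python3 - <<'E'
from h import *
st()
for t in(-15,-30,-45): print(rows(*orb(0,.070,t)))
E
```

```text
t 2.12 bolt-frame tcp mm [ 25.2  -5.  200.2] F [-0.1 -0.4  0.2] M [-0.08 -0.03  0.05] w 0.462 j [   9.3   14.8    2.5    0.   -77.7 -110.7]
 tool axes in bolt frame [-0.73  0.02 -0.01]
(array([ 8.06,  0.55, -4.32]), array([ 0.07, -1.5 , -0.01]))
(array([ 8.76,  0.58, -6.01]), array([ 0.07, -3.  , -0.02]))
(array([ 9.88,  0.59, -7.46]), array([ 0.07, -4.5 , -0.03]))
```

Request:
play_rows --plan '[[[2,0.6,-2,0.07,-1,0],[4.5,0.6,-3.6,0.07,-2,-0.02],[7,0.6,-5.5,0.07,-3,-0.02],[9.4,0.6,-7.0,0.07,-4,-0.03],[9.9,0.6,-7.5,0.07,-4.5,-0.03]]]' --hand 0.39

```text
time_s: 2.75
tcp_pos: [0.5139, -0.0892, 0.2718]
ee_rot: [[0.588, 0.242, 0.772], [-0.175, 0.97, -0.17], [-0.79, -0.035, 0.613]]
wrist_force: [0.9, -1.6, 2.1]
gripper_width: 0.391
```

Request:
play_rows --plan '[[[0,0,0,0,0,0]]]'

```text
time_s: 2.88
tcp_pos: [0.5095, -0.0921, 0.2698]
ee_rot: [[0.584, 0.245, 0.774], [-0.179, 0.969, -0.172], [-0.792, -0.038, 0.609]]
wrist_force: [0.2, -0.3, -0.5]
gripper_width: 0.388
```

```bash
python3 - <<'E'
from h import *
im,C=look('w3'); print(rows(*orb(0,.017,-45)))
crop(im[::-1,::-1],0,0,512,384,1.5,'pics/w3c.png')
E
```

```text
t 2.88 bolt-frame tcp mm [-33.5 -42.9 159.8] F [ 0.2 -0.3 -0.5] M [ 0.27  1.21 -0.02] w 0.388 j [   7.6   -7.   -53.2   59.7  -17.1 -165. ]
 tool axes in bolt frame [  1.29 -37.51  -2.76]
(array([ 8.68,  4.58, -4.49]), array([-0.02, -0.73,  0.29]))
```

View pics/w3c.png

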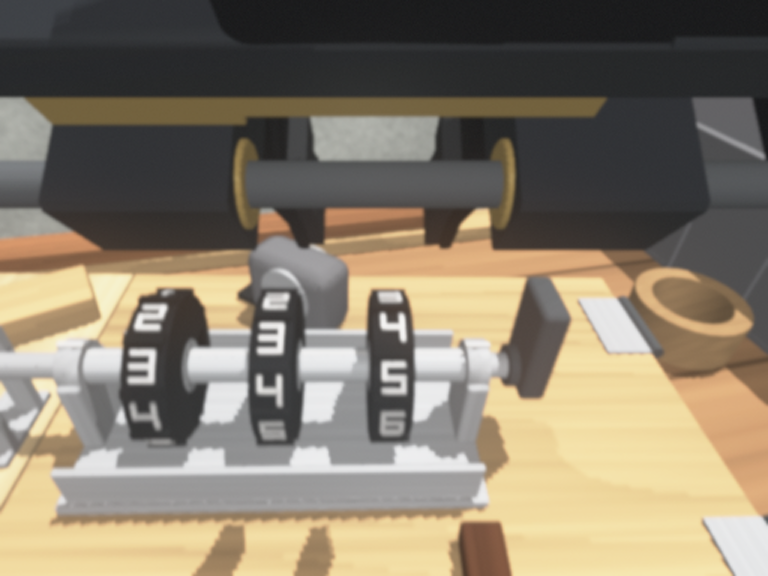

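```bash
python3 - <<'E'
from h import *
np.set_printoptions(suppress=True)
s=r.sense(); J=s['joints'];
print(J.round(3), s['tcp_pos'].round(4))
S=[([-51.762,22.091,.379,-.03,-68.41,-14.816],[.24821,-.57294,.22145]),
([-51.761,22.042,.453,0,-68.411,-14.817],[.248,-.573,.223]),
([-2.7,27.8,20.4,0,-82.7,-98.7],[.673,-.1913,.3001]),
([9.4,14.8,2.5,0,-77.7,-110.7],[.5747,-.067,.3105]),
(list(J),list(s['tcp_pos']))]
Rz=lambda a:Ro.from_euler('z',a,degrees=True).as_matrix();Ry=lambda a:Ro.from_euler('y',a,degrees=True).as_matrix();Rx=lambda a:Ro.from_euler('x',a,degrees=True).as_matrix()
def fk(j,p,sg):
    a1,d,h,L2,L3,e3,Lt=p
    F=Rz(j[0])@Ry(j[1]-j[2])@Rx(sg*j[3])@Ry(-j[4])
    return Rz(j[0])@(np.array([a1,d,h])+Ry(j[1])@[0,0,L2]+Ry(j[1]-j[2])@[L3,0,e3])+F@[Lt,0,0],F
for sg in(1,-1):
    q0=np.array([0,-.16,.3,.4,.35,0.05,.25])
    f=lambda p:np.r_[np.concatenate([(fk(j,p,sg)[0]-x)*1000 for j,x in S]),(p-q0)*2]
    o=least_squares(f,q0);print(sg,o.cost,o.x.round(4)); print(f(o.x)[:-7].round(1).reshape(-1,3).tolist())
    F=fk(J,o.x,sg)[1]; print(F[:,0],s['ee_rot'][:,0]); print('roll', Ro.from_matrix(F.T@s['ee_rot']).as_rotvec(degrees=True), J[5])
E
```

```text
[   7.643   -6.883  -52.834   59.547  -17.114 -164.89 ] [ 0.5121 -0.0914  0.2717]
1 2816.770220790156 [ 0.3076 -0.1692  0.1832  0.369   0.1832 -0.0176  0.1907]
[[-3.8, -10.7, 28.8], [-3.4, -10.8, 27.8], [-22.9, -8.7, -22.3], [22.3, -5.7, -17.5], [-15.9, 36.1, -16.9]]
[ 0.51859954  0.3255411  -0.79061844] [ 0.58607842 -0.17729799 -0.79061844]
roll [-40.973461   -18.2663683  -23.85277543] -164.88952089353504
-1 2892.0196236556276 [ 0.3114 -0.1501  0.1801  0.3656  0.1804 -0.0171  0.1856]
[[11.4, 1.1, 29.1], [11.7, 0.9, 28.0], [-22.5, 10.3, -22.5], [19.5, 13.2, -17.7], [-6.0, -39.6, -17.0]]
[ 0.58607842 -0.17729799 -0.79061844] [ 0.58607842 -0.17729799 -0.79061844]
roll [74.88952089 -0.         -0.        ] -164.88952089353504
```

```bash
cat > kin.py <<'E'
from h import *
np.set_printoptions(suppress=True)
S=[([-51.762,22.091,.379,-.03,-68.41,-14.816],[.24821,-.57294,.22145]),
([-2.7,27.8,20.4,0,-82.7,-98.7],[.673,-.1913,.3001]),
([9.4,14.8,2.5,0,-77.7,-110.7],[.5747,-.067,.3105]),
([   7.643 ,  -6.883,  -52.834 ,  59.547 , -17.114, -164.89 ],[ 0.5121, -0.0914 , 0.2717])]
Rz=lambda a:Ro.from_euler('z',a,degrees=True).as_matrix();Ry=lambda a:Ro.from_euler('y',a,degrees=True).as_matrix();Rx=lambda a:Ro.from_euler('x',a,degrees=True).as_matrix()
def fk(j,p):
    a1,d,h,e2,L2,L3,e3,Lt,a5,d5=p
    F=Rz(j[0])@Ry(j[1]-j[2])@Rx(-j[3])
    G=F@Ry(-j[4])
    return Rz(j[0])@(np.array([a1,d,h])+Ry(j[1])@[e2,0,L2]+Ry(j[1]-j[2])@[L3,0,e3])+F@[0,d5,0]+G@[Lt,0,a5],G@Rx(-j[5]-90)
q0=np.array([0,-.08,.3,0,.4,.35,0.05,.25,0,-.08])
sg=np.array([.2,.2,.2,.2,.3,.3,.3,.3,.1,.1])
E
cat > k2.py <<'E'
from kin import *
f=lambda p:np.r_[np.concatenate([(fk(j,p)[0]-x)*1000 for j,x in S]),(p-q0)/sg]
o=least_squares(f,q0);print(o.cost,o.x.round(4)); print(f(o.x)[:-10].round(1).reshape(-1,3).tolist())
E
python3 k2.py
```

```text
0.7424044262796893 [-0.0405 -0.0315  0.2282 -0.0018  0.5672  0.4226  0.0003  0.3766  0.0405
 -0.1282]
[[-0.0, 0.2, 0.1], [0.1, -0.4, -0.2], [-0.0, 0.2, 0.1], [0.0, 0.0, -0.1]]
```

```bash
cat > k3.py <<'E'
from kin import *
sg=np.array([.002,.2,.2,.002,.3,.3,.3,.3,.002,.2])
f=lambda p:np.r_[np.concatenate([(fk(j,p)[0]-x)*1000 for j,x in S]),(p-q0)/sg]
o=least_squares(f,q0);P=o.x;print(o.cost,o.x.round(4)); print(f(o.x)[:-10].round(1).reshape(-1,3).tolist())
lo=[-179,-69,-61,-181,-171,-177];hi=[179,118,80,117,-9.2,177]
def ik(p,R,j0):
    g=lambda j:np.r_[(fk(j,P)[0]-p)*1000,Ro.from_matrix(fk(j,P)[1].T@R).as_rotvec(degrees=True)*5]
    o=least_squares(g,np.clip(j0,np.array(lo)+.1,np.array(hi)-.1),bounds=(lo,hi),x_scale=10.); return o.x,o.cost
if __name__=='__main__':
  for y in(.056,0,-.056):
    j=np.array(S[2][0],float)
    for t in [0,-10,-15,-20,-25,-30,-35,-40,-50]:
        j,c=ik(*orb(y,.017,t),j); print(y,t,j.round(1),round(c,2))
    j=np.array(S[2][0],float)
    for t in [10,20,30,40,50,60,70]:
        j,c=ik(*orb(y,.017,t),j); print(y,t,j.round(1),round(c,2))
E
python3 k3.py
```

```text
0.8317090274674191 [-0.0002  0.0003  0.1605 -0.0004  0.5652  0.4223  0.0002  0.3067 -0.0002
 -0.16  ]
[[0.0, 0.1, 0.2], [-0.1, -0.3, -0.3], [0.2, 0.3, 0.1], [0.0, -0.0, -0.0]]
0.056 0 [  16.2   18.1  -12.1    0.   -59.8 -118.4] 0.0
0.056 -10 [  19.2   13.2  -22.5    7.2  -45.9 -126. ] 0.0
0.056 -15 [  20.7   11.   -28.6   13.   -38.5 -132.2] 0.0
0.056 -20 [  21.6    8.9  -35.5   21.9  -30.6 -141.2] 0.0
0.056 -25 [  20.6    7.1  -43.9   37.8  -21.9 -155.9] 0.0
0.056 -30 [  13.8    5.5  -51.8   64.8  -13.6 -177. ] 8.33
0.056 -35 [  13.     4.5  -52.1   66.3  -12.9 -177. ] 354.97
0.056 -40 [  12.2    3.6  -52.4   67.7  -12.3 -177. ] 1211.18
0.056 -50 [  10.6    1.5  -52.9   70.6  -11.2 -177. ] 4454.09
0.056 10 [  13.6   23.5   -2.9   -4.5  -72.8 -114. ] 0.0
0.056 20 [  11.4   29.1    5.6   -7.9  -85.  -111.6] 0.0
0.056 30 [   9.7   34.9   13.5  -10.8  -96.6 -110.3] 0.0
0.056 40 [   8.2   40.7   20.7  -13.6 -107.7 -110.1] 0.0
0.056 50 [   7.1   46.4   27.3  -16.6 -118.3 -110.7] 0.0
0.056 60 [   6.1   51.7   33.1  -20.2 -128.3 -112.2] 0.0
0.056 70 [   5.3   56.7   38.   -24.7 -137.7 -114.
[... 1120 characters left out ...]
   8.7    5.6  -42.5   25.8  -20.2 -133.5] 0.0
-0.056 -30 [   2.9    4.   -51.9   52.1   -9.2 -154.9] 7.69
-0.056 -35 [   2.8    2.9  -52.    52.6   -9.2 -155.2] 349.86
-0.056 -40 [   2.5    1.8  -52.3   54.    -9.2 -156.3] 1200.96
-0.056 -50 [  -2.6   -0.5  -55.6   79.1   -9.2 -177. ] 4304.14
-0.056 10 [   3.5   22.5   -5.1   -2.8  -72.1 -104.5] 0.0
-0.056 20 [   2.1   28.2    2.9   -4.9  -84.1 -102.9] 0.0
-0.056 30 [   1.    34.1   10.3   -6.6  -95.5 -102.1] 0.0
-0.056 40 [   0.2   39.9   17.1   -8.2 -106.4 -101.8] 0.0
-0.056 50 [  -0.5   45.6   23.2  -10.  -116.7 -102. ] 0.0
-0.056 60 [  -1.    51.1   28.5  -12.  -126.4 -102.8] 0.0
-0.056 70 [  -1.4   56.1   32.8  -14.4 -135.5 -104.1] 0.0
```

```bash
python3 - <<'E'
from h import *
st(); print(rows(*orb(0,.080,-15)))
E
```

```text
t 2.92 bolt-frame tcp mm [-31.2 -41.7 161.7] F [ 1.4 -0.4  0.9] M [0.33 1.17 0.02] w 0.391 j [   7.6   -6.9  -52.8   59.5  -17.1 -164.9]
 tool axes in bolt frame [  1.35 -37.67  -2.64]
(array([ 3.  ,  4.32, -1.19]), array([-0.1 ,  2.27,  0.28]))
```

Request:
play_rows --plan '[[[0,1.0,0,0,0.5,0.05],[0.3,2.0,0,-0.03,1.0,0.1],[0.8,3.0,-0.3,-0.06,1.5,0.2],[1.5,4.0,-0.8,-0.1,2.0,0.28],[2.2,4.3,-1.2,-0.1,2.27,0.28]]]'

```text
time_s: 3.55
tcp_pos: [0.5307, -0.0476, 0.2468]
ee_rot: [[0.254, 0.206, 0.945], [-0.049, 0.979, -0.2], [-0.966, 0.005, 0.259]]
wrist_force: [-0.1, 0.9, 0.2]
gripper_width: 0.39
```

Request:
play_rows --plan '[[[0,0,0,0,0,0]]]'

```text
time_s: 3.68
tcp_pos: [0.5298, -0.0486, 0.2459]
ee_rot: [[0.254, 0.207, 0.945], [-0.051, 0.978, -0.2], [-0.966, 0.003, 0.259]]
wrist_force: [-0.9, 0.1, -0.3]
gripper_width: 0.391
```

```bash
python3 - <<'E'
from h import *
st(); print(rows(*orb(0,.080,-10)));print(r.sense()['joint_velocities'].round(1))
E
```

```text
t 3.67 bolt-frame tcp mm [-22.8   3.9 135.9] F [-0.9  0.1 -0.3] M [ 0.04  0.45 -0.02] w 0.391 j [  16.2    4.4  -24.6    9.3  -48.  -123.6]
 tool axes in bolt frame [ -0.18 -15.02   0.17]
(array([ 0.72, -0.4 ,  0.73]), array([ 0.02,  0.5 , -0.02]))
[ 0.  -2.3 -2.9  1.4  0.7 -0.9]
```

```bash
python3 - <<'E'
from h import *
st(); print(rows(*orb(0,.017,-15)))
E
```

```text
t 3.67 bolt-frame tcp mm [-22.8   3.9 135.9] F [-0.9  0.1 -0.3] M [ 0.04  0.45 -0.02] w 0.391 j [  16.2    4.4  -24.6    9.3  -48.  -123.6]
 tool axes in bolt frame [ -0.18 -15.02   0.17]
(array([ 6.99, -0.42,  0.03]), array([ 0.02,  0.  , -0.02]))
```

Request:
play_rows --plan '[[[2,-0.42,0,0.02,0,-0.02],[4,-0.42,0,0.02,0,-0.02],[5.5,-0.42,0,0.02,0,-0.02],[6.8,-0.42,0,0.02,0,-0.02],[6.8,-0.42,0,0.02,0,-0.02]]]'

```text
time_s: 4.3
tcp_pos: [0.5437, -0.0573, 0.1797]
ee_rot: [[0.252, 0.211, 0.945], [-0.056, 0.978, -0.203], [-0.966, -0.002, 0.258]]
wrist_force: [-0.1, 0.9, -0.2]
gripper_width: 0.392
```

```bash
python3 - <<'E'
from h import *
im,C=look('w4'); print(rows(*orb(0,.017,-15)))
crop(im[::-1,::-1],0,0,512,384,1.5,'pics/w4c.png')
E
```

```text
t 4.3 bolt-frame tcp mm [-7.4 -1.7 69.7] F [-0.1  0.9 -0.2] M [0.1  0.52 0.  ] w 0.392 j [  14.7    9.6  -29.4   11.   -38.1 -124.7]
 tool axes in bolt frame [  0.02 -14.96  -0.09]
(array([0.28, 0.15, 0.21]), array([-0.  ,  0.  ,  0.01]))
```

View pics/w4c.png

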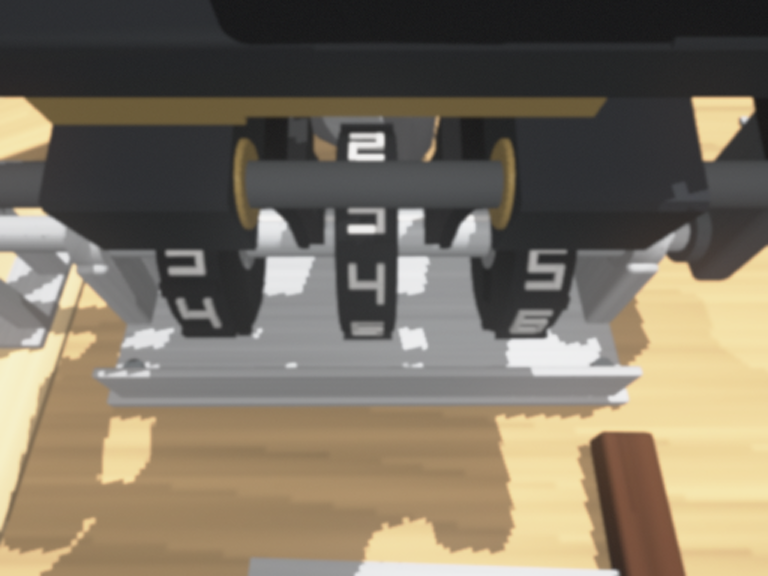

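Request:
play_rows --plan '[[[0.25,0.17,0.2,0,0,0],[0.25,0.17,0.2,0,0,0]]]'

```text
time_s: 4.6
tcp_pos: [0.5472, -0.0559, 0.1792]
ee_rot: [[0.255, 0.21, 0.944], [-0.055, 0.978, -0.203], [-0.965, -0.001, 0.261]]
wrist_force: [0.2, -0.0, -0.2]
gripper_width: 0.39
```

Request:
play_rows --plan '[[[0,0,0,0,0,0],[0,0,0,0,0,0],[0,0,0,0,0,0]]]' --hand 0.05

```text
time_s: 4.97
tcp_pos: [0.547, -0.0555, 0.179]
ee_rot: [[0.255, 0.21, 0.944], [-0.055, 0.978, -0.203], [-0.966, -0.0, 0.26]]
wrist_force: [-1.4, 3.2, 1.4]
gripper_width: 0.228
```

```bash
python3 - <<'E'
from h import *
st(); print(rows(*orb(0,.017,-15)))
for d in (10,20,30,40,50,56.4): a=np.radians(d);print(d,(1.7*(1-np.cos(a))).round(2),(1.7*np.sin(a)).round(2))
E
```

```text
t 4.97 bolt-frame tcp mm [-4.5  0.7 69. ] F [-1.4  3.2  1.4] M [1.04 0.74 0.32] w 0.228 j [  14.7    9.9  -29.2   11.   -37.9 -124.8]
 tool axes in bolt frame [-1.000e-02 -1.509e+01 -0.000e+00]
(array([ 0.06, -0.07, -0.  ]), array([0.  , 0.01, 0.  ]))
10 0.03 0.3
20 0.1 0.58
30 0.23 0.85
40 0.4 1.09
50 0.61 1.3
56.4 0.76 1.42
```

Request:
play_rows --plan '[[[0.03,0,0.3,0,1.0,0],[0.1,0,0.58,0,2.0,0],[0.23,0,0.85,0,3.0,0]]]'

```text
time_s: 5.35
tcp_pos: [0.5528, -0.0566, 0.1781]
ee_rot: [[-0.264, 0.21, 0.941], [0.058, 0.978, -0.202], [-0.963, 0.001, -0.27]]
wrist_force: [-4.2, 1.7, -8.1]
gripper_width: 0.228
```

```bash
python3 - <<'E'
from h import *
st(); print(rows(*orb(0,.017,15)))
for d in (6.4,16.4,26.4): a=np.radians(d);print(d,(1.7*(1-np.cos(a))).round(2),(1.7*np.sin(a)).round(2))
E
```

```text
t 5.35 bolt-frame tcp mm [ 1.4  0.9 68.1] F [-4.2  1.7 -8.1] M [0.22 0.08 0.05] w 0.228 j [ 7.800e+00  2.560e+01 -1.000e-01 -5.400e+00 -7.910e+01 -1.082e+02]
 tool axes in bolt frame [-0.   15.67  0.05]
(array([-0.11, -0.09,  0.28]), array([ 0.  , -0.07, -0.  ]))
6.4 0.01 0.19
16.4 0.07 0.48
26.4 0.18 0.76
```

Request:
play_rows --plan '[[[0.01,0,0.19,0,0.64,0],[0.07,0,0.48,0,1.64,0],[0.18,0,0.76,0,2.64,0],[0.18,0,0.76,0,2.64,0]]]'

```text
time_s: 5.85
tcp_pos: [0.5617, -0.0586, 0.1699]
ee_rot: [[-0.655, 0.211, 0.725], [0.141, 0.977, -0.157], [-0.742, -0.001, -0.67]]
wrist_force: [-7.0, 1.8, -7.6]
gripper_width: 0.225
```

```bash
python3 - <<'E'
from h import *
st(); print(rows(*orb(0,.017,41.4)))
E
```

```text
t 5.85 bolt-frame tcp mm [10.5  0.9 59.9] F [-7.   1.8 -7.6] M [-0.22 -1.75 -0.06] w 0.225 j [   4.2   41.4   19.5  -11.4 -108.7 -106. ]
 tool axes in bolt frame [ 8.000e-02  4.209e+01 -4.000e-02]
(array([-0.41, -0.09, -0.27]), array([-0.01, -0.07,  0.  ]))
```

Request:
play_rows --plan '[[[0,0,0,0,0,0],[-0.3,0,0,0,0,0],[-0.4,0,0,0,0,0]]]' --hand 0.39

```text
time_s: 6.22
tcp_pos: [0.565, -0.0602, 0.1799]
ee_rot: [[-0.643, 0.211, 0.736], [0.138, 0.978, -0.159], [-0.753, -0.001, -0.658]]
wrist_force: [0.3, 0.7, -0.4]
gripper_width: 0.379
```

```bash
python3 - <<'E'
from h import *
st(); print(rows(*orb(0,.070,41.4)))
E
```

```text
t 6.22 bolt-frame tcp mm [14.  -0.1 69.9] F [ 0.3  0.7 -0.4] M [-0.34 -1.33 -0.02] w 0.379 j [   4.1   40.8   20.2  -11.2 -109.  -106.1]
 tool axes in bolt frame [ 3.000e-02  4.112e+01 -2.000e-02]
(array([-4.73,  0.01,  0.15]), array([-0.  ,  0.03,  0.  ]))
```

```bash
python3 - <<'E'
from h import *
for rho,t in((.07,40),(.09,30),(.105,20),(.12,10),(.13,0)): print(rows(*orb(0,rho,t,dx=.01)))
E
```

```text
(array([-5.38,  0.01,  0.74]), array([-0.  , -0.11,  0.  ]))
(array([-7.21,  0.01, -0.86]), array([-0.  , -1.11,  0.  ]))
(array([-8.18,  0.01, -2.91]), array([-0.  , -2.11,  0.  ]))
(array([-8.66,  0.  , -5.33]), array([-0.  , -3.11,  0.  ]))
(array([-8.18,  0.  , -7.68]), array([-0.  , -4.11,  0.  ]))
```

Request:
play_rows --plan '[[[-4.5,0,0.3,0,-0.1,0],[-7.2,0,-0.9,0,-1.1,0],[-8.2,0,-2.9,0,-2.1,0],[-8.7,0,-5.3,0,-3.1,0],[-8.2,0,-7.7,0,-4.1,0]]]'

```text
time_s: 6.85
tcp_pos: [0.5616, -0.0592, 0.2938]
ee_rot: [[0.006, 0.21, 0.978], [-0.0, 0.978, -0.21], [-1.0, 0.001, 0.006]]
wrist_force: [-0.0, 0.7, 0.3]
gripper_width: 0.39
```

Request:
play_rows --plan '[[[0,0,0,0,0,0],[0,0,0,0,0,0]]]'

```text
time_s: 7.1
tcp_pos: [0.561, -0.059, 0.2923]
ee_rot: [[-0.003, 0.21, 0.978], [0.001, 0.978, -0.21], [-1.0, 0.0, -0.003]]
wrist_force: [0.4, -0.9, -0.3]
gripper_width: 0.388
```

```bash
python3 - <<'E'
from h import *
im,C=look('w5'); st()
crop(im[::-1,::-1],60,150,200,140,4,'pics/w5l.png')
crop(im[::-1,::-1],230,150,200,140,4,'pics/w5r.png')
E
```

```text
t 7.1 bolt-frame tcp mm [  9.9   0.2 182.3] F [ 0.4 -0.9 -0.3] M [-0.09 -0.05 -0.03] w 0.388 j [ 1.040e+01  1.380e+01 -1.300e+00 -1.000e-01 -7.500e+01 -1.125e+02]
 tool axes in bolt frame [0.01 0.18 0.02]
t 7.15 bolt-frame tcp mm [ 10.7   0.4 181.5] F [-0.   0.5  0. ] M [-0.04 -0.05 -0.02] w 0.391 j [ 1.040e+01  1.400e+01 -1.200e+00 -1.000e-01 -7.500e+01 -1.125e+02]
 tool axes in bolt frame [ 0.03  0.25 -0.01]
```

View pics/w5l.png

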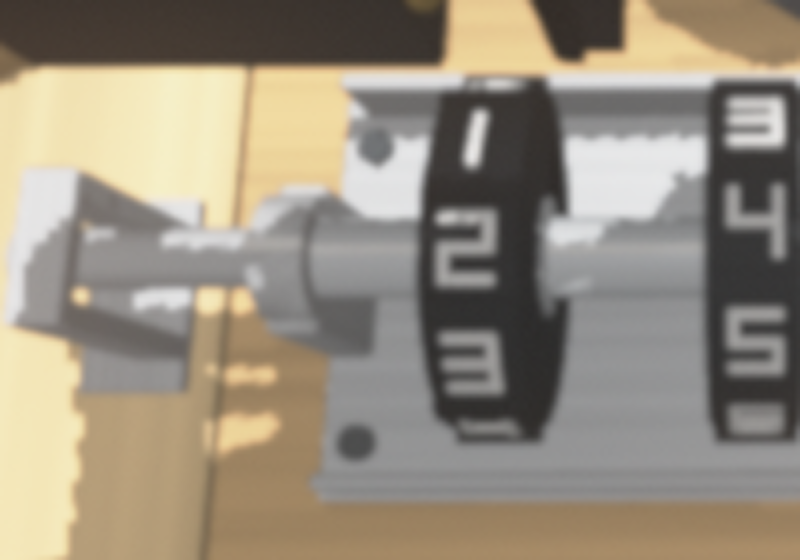

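View pics/w5r.png

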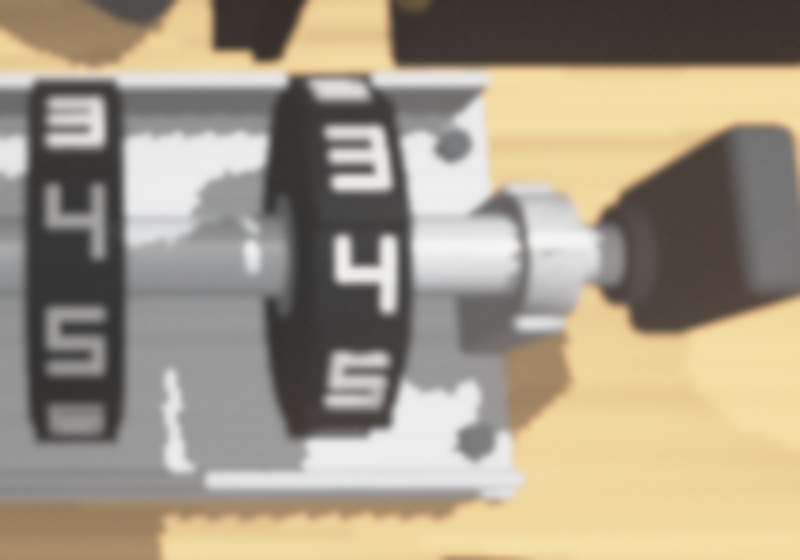

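```bash
cat > gfit.py <<'E'
from h import *
Y=[.056,0,-.056]
def gfit(C,nums,holes,tab=[],fix=None,verbose=True):
    """nums: list (wheel,n,uv); holes (sx,sy,uv); tab: uv of 4 corners; fix: (CENx,y,z,yawdeg) to hold"""
    def pts(p):
        c,s=np.cos(p[3]),np.sin(p[3]); B=np.array([[c,-s,0],[s,c,0],[0,0,1]]); q=[]
        for w,n,_ in nums:
            f=n*np.pi/5-p[4+w]; q.append([-.038*np.sin(f),Y[w],.052+.038*np.cos(f)])
        for sx,sy,_ in holes: q.append([sx*p[7],sy*p[8],p[9]])
        for (x,y),_ in zip(((16,-124.7),(16,-137.3),(-16,-137.3),(-16,-124.7)),tab): q.append([x/1e3,y/1e3,.1])
        return np.array(q)@B.T+p[:3]
    uv=np.array([o[2] for o in nums]+[h[2] for h in holes]+list(tab))
    def res(p):
        e=[(p[9]-.005)/.001,(p[7]-.0384)/.0005,(p[8]-.0998)/.0005]
        e+=list((p[:4]-np.r_[CEN,np.radians(YAW)])/((1e-6,)*4 if fix else (.05,.05,.002,.1)))
        return np.r_[(proj(pts(p),C)-uv).ravel(),e]
    th=[np.mean([n for w,n,_ in nums if w==k])*np.pi/5 if any(w==k for w,_,_ in nums) else 0 for k in range(3)]
    o=least_squares(res,np.r_[CEN,np.radians(YAW),th,.0384,.0998,.005],loss='soft_l1'); p=o.x
    print(p[:3].round(4),'yaw',np.degrees(p[3]).round(2),'turn',np.degrees(p[4:7]).round(1),'n',(np.degrees(p[4:7])/36).round(3),'cost',round(o.cost,2))
    if verbose: print((proj(pts(p),C)-uv).round(1).tolist())
    return p
E
cat > f5.py <<'E'
from gfit import *
L=lambda *a:up(a,60,150,4); Q=lambda *a:up(a,230,150,4)
n=[(0,1,L(476,139)),(0,2,L(466,249)),(0,3,L(471,364)),(1,3,L(756,120)),(1,4,L(755,222)),(1,5,L(755,341)),(2,3,Q(360,158)),(2,4,Q(367,274)),(2,5,Q(358,380))]
h=[(1,1,L(377,146)),(-1,1,L(356,442)),(1,-1,Q(452,145)),(-1,-1,Q(476,440))]
gfit(ldc('w5'),n,h)
E
python3 f5.py
```

```text
[ 0.5516 -0.0573  0.1112] yaw -12.04 turn [ 62.6 142.4 127. ] n [1.738 3.957 3.527] cost 1.14
[[-0.0, 0.0], [-0.1, -0.1], [-0.4, 0.1], [0.2, -0.1], [-0.1, 0.0], [-0.2, 0.0], [0.5, 0.2], [0.6, 0.0], [0.5, -0.2], [-0.1, -0.0], [-0.1, -0.1], [-0.7, 0.2], [-0.3, -0.1]]
```

```bash
python3 - <<'E'
from h import *
for rho,t in((.10,-7),(.075,-14),(.045,-14),(.017,-14)): print(rows(*orb(0,rho,t,dx=-.0045)))
E
```

```text
(array([ 3.04, -0.04, -2.73]), array([-0.  , -0.72,  0.  ]))
(array([ 5.69, -0.04, -3.31]), array([-0.  , -1.42,  0.  ]))
(array([ 8.6 , -0.04, -2.57]), array([-0.  , -1.42,  0.  ]))
(array([11.31, -0.04, -1.88]), array([-0.  , -1.42,  0.  ]))
```

Request:
play_rows --plan '[[[3,0,-2.7,0,-0.7,0],[5.7,0,-3.3,0,-1.42,0],[8.6,0,-2.6,0,-1.42,0],[11.2,0,-1.9,0,-1.42,0],[11.2,0,-1.9,0,-1.42,0]]]'

```text
time_s: 7.78
tcp_pos: [0.542, -0.0554, 0.176]
ee_rot: [[0.228, 0.212, 0.95], [-0.053, 0.977, -0.205], [-0.972, -0.003, 0.234]]
wrist_force: [-0.3, 0.6, 0.6]
gripper_width: 0.389
```

Request:
play_rows --plan '[[[0,0,0,0,0,0]]]'

```text
time_s: 7.9
tcp_pos: [0.5433, -0.055, 0.1791]
ee_rot: [[0.234, 0.211, 0.949], [-0.052, 0.978, -0.204], [-0.971, -0.001, 0.24]]
wrist_force: [-0.6, 0.3, 0.2]
gripper_width: 0.391
```

```bash
python3 - <<'E'
from h import *
st(); print(rows(*orb(0,.017,-14,dx=-.0045)))
E
```

```text
t 7.9 bolt-frame tcp mm [-8.2  0.5 69.1] F [-0.6  0.3  0.2] M [0.04 0.42 0.02] w 0.391 j [  14.7   10.   -28.3    9.9  -39.7 -123.8]
 tool axes in bolt frame [  0.04 -13.89  -0.06]
(array([ 0.05, -0.05, -0.05]), array([-0.  , -0.01,  0.01]))
```

Centred. Now I'll close and carry it 54.8 degrees round.

Request:
play_rows --plan '[[[0,-0.05,0,0,0,0],[0,-0.05,0,0,0,0],[0,-0.05,0,0,0,0]]]' --hand 0.05

```text
time_s: 8.28
tcp_pos: [0.5426, -0.0546, 0.1796]
ee_rot: [[0.237, 0.21, 0.949], [-0.05, 0.978, -0.204], [-0.97, 0.001, 0.242]]
wrist_force: [-0.8, 5.5, 1.3]
gripper_width: 0.228
```

Request:
play_rows --plan '[[[0.03,0,0.3,0,1.0,0],[0.1,0,0.58,0,2.0,0],[0.23,0,0.85,0,3.0,0],[0.4,0,1.09,0,4.0,0],[0.61,0,1.3,0,5.0,0]]]'

```text
time_s: 8.9
tcp_pos: [0.5552, -0.0572, 0.1798]
ee_rot: [[-0.582, 0.208, 0.786], [0.125, 0.978, -0.166], [-0.804, 0.002, -0.595]]
wrist_force: [-2.7, 6.9, 9.5]
gripper_width: 0.227
```

Request:
play_rows --plan '[[[0.01,0,0.14,0,0.48,0],[0.01,0,0.14,0,0.48,0]]]'

```text
time_s: 9.15
tcp_pos: [0.5577, -0.0578, 0.1774]
ee_rot: [[-0.642, 0.208, 0.738], [0.137, 0.978, -0.157], [-0.754, 0.0, -0.657]]
wrist_force: [2.1, 5.7, 10.7]
gripper_width: 0.231
```

```bash
python3 - <<'E'
from h import *
st(); print(rows(*orb(0,.017,40.8,dx=-.0045)))
E
```

```text
t 9.15 bolt-frame tcp mm [ 6.3  0.8 67.4] F [ 2.1  5.7 10.7] M [ 1.37  0.42 -1.05] w 0.231 j [   4.3   40.1   18.5  -11.2 -108.  -106. ]
 tool axes in bolt frame [-1.000e-01  4.104e+01 -1.000e-02]
(array([ 0.17, -0.08,  0.18]), array([ 0.01, -0.02,  0.  ]))
```

Request:
play_rows --plan '[[[0,0,0,0,0,0],[-0.2,-0.05,0,0,0,0],[-0.4,-0.05,0,0,0,0]]]' --hand 0.39

```text
time_s: 9.52
tcp_pos: [0.5589, -0.06, 0.1778]
ee_rot: [[-0.641, 0.211, 0.738], [0.137, 0.978, -0.16], [-0.755, -0.001, -0.656]]
wrist_force: [-0.4, 0.5, 0.4]
gripper_width: 0.379
```

Request:
play_rows --plan '[[[-4.5,0,0.3,0,-0.1,0],[-7.2,0,-0.9,0,-1.1,0],[-8.2,0,-2.9,0,-2.1,0],[-8.7,0,-5.3,0,-3.1,0],[-8.2,0,-7.4,0,-4.1,0]]]'

```text
time_s: 10.15
tcp_pos: [0.5576, -0.0594, 0.2904]
ee_rot: [[0.01, 0.211, 0.977], [-0.002, 0.978, -0.211], [-1.0, 0.0, 0.01]]
wrist_force: [0.3, 0.5, 0.3]
gripper_width: 0.387
```

Request:
play_rows --plan '[[[0,0,0,0,0,0],[0,0,0,0,0,0]]]'

```text
time_s: 10.4
tcp_pos: [0.5569, -0.0592, 0.2891]
ee_rot: [[0.002, 0.21, 0.978], [-0.001, 0.978, -0.21], [-1.0, -0.0, 0.002]]
wrist_force: [0.4, -0.0, 0.6]
gripper_width: 0.388
```

```bash
python3 - <<'E'
from h import *
im,C=look('w6')
crop(im[::-1,::-1],60,150,200,140,4,'pics/w6l.png')
for a in((.017,-14),(.10,-7),(.075,-14),(.045,-14),(.017,-14)): print(rows(*orb(0,a[0],a[1],dx=-.004)))
E
```

```text
t 10.4 bolt-frame tcp mm [  5.9  -0.8 179.1] F [ 0.4 -0.   0.6] M [-0.04 -0.09  0.02] w 0.388 j [ 1.050e+01  1.330e+01 -2.500e+00  1.000e-01 -7.410e+01 -1.127e+02]
 tool axes in bolt frame [ 0.02 -0.1  -0.03]
(array([11.  ,  0.07, -1.5 ]), array([-0.  , -1.39,  0.  ]))
(array([ 2.73,  0.06, -2.3 ]), array([-0.  , -0.69,  0.  ]))
(array([ 5.37,  0.06, -2.89]), array([-0.  , -1.39,  0.  ]))
(array([ 8.28,  0.07, -2.17]), array([-0.  , -1.39,  0.  ]))
(array([11.  ,  0.07, -1.5 ]), array([-0.  , -1.39,  0.  ]))
```

View pics/w6l.png

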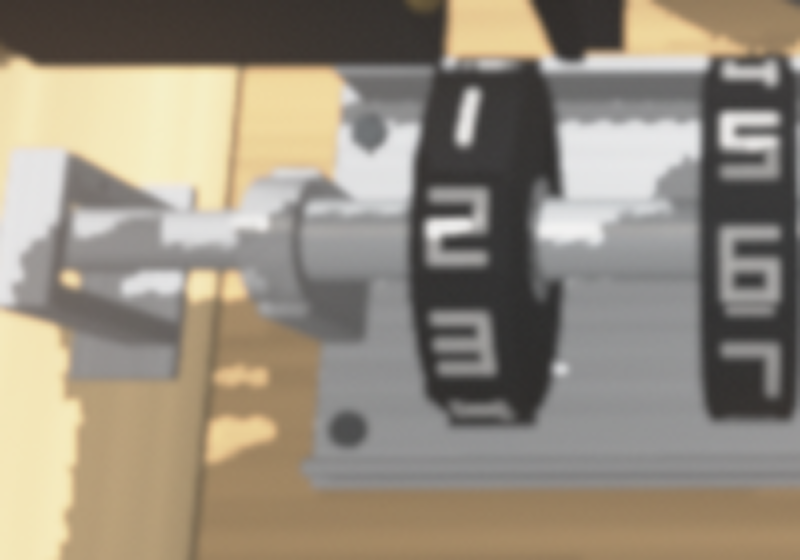

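```bash
sed -i 's/^YAW=.*/YAW=-12.1; CEN=np.array([.5515,-.0573,.1105])/' h.py; python3 - <<'E'
from gfit import *
L=lambda *a:up(a,60,150,4)
n=[(0,1,L(467,117)),(0,2,L(457,227)),(0,3,L(463,343)),(1,5,L(750,144)),(1,6,L(750,268)),(1,7,L(750,369))]
h=[(1,1,L(369,131)),(-1,1,L(348,429))]
gfit(ldc('w6'),n,h); gfit(ldc('w6'),n,h,fix=1)
E
```

```text
[ 0.552  -0.0573  0.1111] yaw -11.89 turn [ 62.6 194.9 113.5] n [1.738 5.415 3.152] cost 0.5
[[-0.1, 0.0], [-0.1, -0.0], [-0.3, 0.0], [0.3, -0.6], [0.2, 0.6], [-0.0, -0.1], [0.0, 0.1], [0.0, 0.0]]
[ 0.5515 -0.0573  0.1105] yaw -12.1 turn [ 63.2 196.  -18.1] n [ 1.754  5.443 -0.502] cost 0.8
[[-0.5, -0.1], [-0.4, 0.0], [-0.4, 0.0], [0.1, -0.6], [0.1, 0.7], [-0.0, -0.2], [-0.3, -0.1], [0.0, -0.1]]
```

Request:
play_rows --plan '[[[2.7,0.05,-2.3,0,-0.7,0],[5.4,0.05,-2.9,0,-1.5,0],[8.3,0.05,-2.2,0,-1.5,0],[11,0.05,-1.6,0,-1.5,0],[11,0.05,-1.6,0,-1.5,0]]]'

```text
time_s: 11.08
tcp_pos: [0.5415, -0.0559, 0.1754]
ee_rot: [[0.247, 0.212, 0.945], [-0.057, 0.977, -0.204], [-0.967, -0.004, 0.254]]
wrist_force: [-0.2, 0.1, -0.7]
gripper_width: 0.392
```

Request:
play_rows --plan '[[[0,0,0,0,0,0]]]'

```text
time_s: 11.2
tcp_pos: [0.543, -0.0554, 0.1788]
ee_rot: [[0.254, 0.211, 0.944], [-0.056, 0.978, -0.203], [-0.966, -0.001, 0.26]]
wrist_force: [-0.9, 0.2, 0.7]
gripper_width: 0.39
```

```bash
python3 - <<'E'
from h import *
st(); print(rows(*orb(0,.017,-15,dx=-.004)))
E
```

```text
t 11.2 bolt-frame tcp mm [-8.7  0.  68.3] F [-0.9  0.2  0.7] M [0.1  0.44 0.  ] w 0.39 j [  14.9    9.5  -29.8   11.2  -37.8 -125.2]
 tool axes in bolt frame [  0.06 -15.08  -0.07]
(array([-0.  , -0.  ,  0.03]), array([-0.01,  0.01,  0.01]))
```

Request:
play_rows --plan '[[[0,-0.08,0,0,0,0],[0,-0.08,0,0,0,0],[0,-0.08,0,0,0,0]]]' --hand 0.05

```text
time_s: 11.58
tcp_pos: [0.5426, -0.0547, 0.1794]
ee_rot: [[0.258, 0.209, 0.943], [-0.053, 0.978, -0.203], [-0.965, 0.002, 0.263]]
wrist_force: [-0.5, 6.4, -0.4]
gripper_width: 0.227
```

Request:
play_rows --plan '[[[0.03,0,0.3,0,1.0,0],[0.1,0,0.58,0,2.0,0],[0.23,0,0.85,0,3.0,0],[0.4,0,1.09,0,4.0,0],[0.61,0,1.3,0,5.0,0]]]'

```text
time_s: 12.2
tcp_pos: [0.5552, -0.0572, 0.1796]
ee_rot: [[-0.564, 0.208, 0.799], [0.123, 0.978, -0.168], [-0.817, 0.003, -0.577]]
wrist_force: [-2.5, 8.1, 7.9]
gripper_width: 0.225
```

Request:
play_rows --plan '[[[0.01,0,0.22,0,0.75,0],[0.01,0,0.22,0,0.75,0],[0.01,0,0.22,0,0.75,0]]]'

```text
time_s: 12.58
tcp_pos: [0.5584, -0.0579, 0.1761]
ee_rot: [[-0.657, 0.209, 0.724], [0.142, 0.978, -0.153], [-0.74, 0.002, -0.673]]
wrist_force: [3.4, 5.7, 6.8]
gripper_width: 0.226
```

Request:
play_rows --plan '[[[0,0,0,0,0,0],[-0.2,0,0,0,0,0],[-0.4,0,0,0,0,0]]]' --hand 0.39

```text
time_s: 12.95
tcp_pos: [0.5594, -0.0605, 0.1774]
ee_rot: [[-0.66, 0.211, 0.721], [0.141, 0.978, -0.156], [-0.738, -0.001, -0.675]]
wrist_force: [0.7, 0.3, 0.1]
gripper_width: 0.381
```

Request:
play_rows --plan '[[[-4.5,0,0.3,0,-0.1,0],[-7.2,0,-0.9,0,-1.1,0],[-8.2,0,-2.9,0,-2.1,0],[-8.7,0,-5.3,0,-3.2,0],[-8.2,0,-7.3,0,-4.2,0]]]'

```text
time_s: 13.58
tcp_pos: [0.5617, -0.0606, 0.2895]
ee_rot: [[0.002, 0.211, 0.978], [-0.0, 0.978, -0.211], [-1.0, 0.0, 0.002]]
wrist_force: [0.6, -0.3, -0.5]
gripper_width: 0.392
```

Request:
play_rows --plan '[[[0,0,0,0,0,0],[0,0,0,0,0,0]]]'

```text
time_s: 13.82
tcp_pos: [0.561, -0.0604, 0.288]
ee_rot: [[-0.007, 0.211, 0.978], [0.001, 0.978, -0.211], [-1.0, -0.001, -0.007]]
wrist_force: [0.6, 0.5, 0.1]
gripper_width: 0.391
```

```bash
python3 - <<'E'
from h import *
im,C=look('w7')
crop(im[::-1,::-1],60,150,200,140,4,'pics/w7l.png')
for a in((.10,-7),(.075,-15),(.045,-15),(.017,-15)): print(rows(*orb(.0553,a[0],a[1],dx=-.004)))
E
```

```text
t 13.82 bolt-frame tcp mm [  9.9  -1.1 177.5] F [0.6 0.5 0.1] M [-0.04 -0.08  0.06] w 0.391 j [ 1.020e+01  1.410e+01 -1.600e+00 -1.000e-01 -7.470e+01 -1.124e+02]
 tool axes in bolt frame [ 0.05  0.4  -0.03]
(array([ 2.58,  5.62, -2.68]), array([-0.01, -0.74,  0.  ]))
(array([ 5.26,  5.62, -3.38]), array([-0.01, -1.54,  0.  ]))
(array([ 8.15,  5.62, -2.58]), array([-0.01, -1.54,  0.  ]))
(array([10.85,  5.63, -1.84]), array([-0.01, -1.54,  0.  ]))
```

View pics/w7l.png

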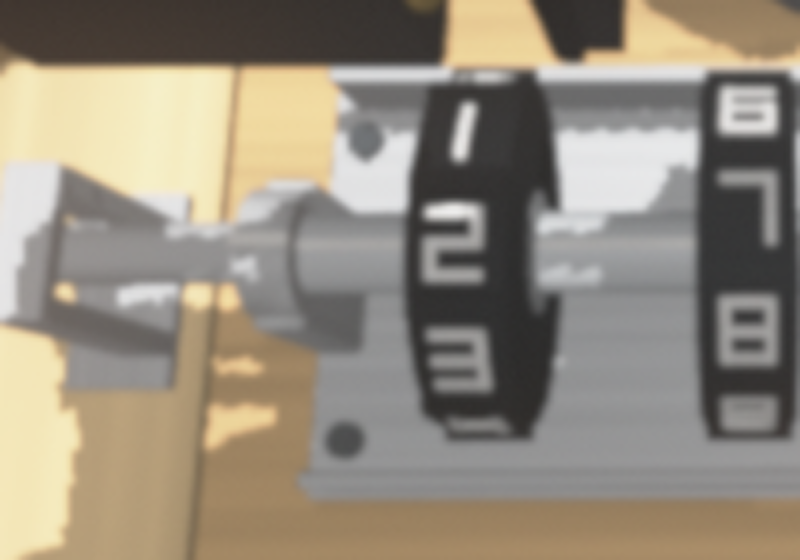

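```bash
python3 - <<'E'
from gfit import *
L=lambda *a:up(a,60,150,4)
n=[(0,1,L(464,132)),(0,2,L(453,243)),(0,3,L(459,359)),(1,7,L(749,209)),(1,8,L(748,330))]
h=[(1,1,L(366,139)),(-1,1,L(345,440))]
gfit(ldc('w7'),n,h); gfit(ldc('w7'),n,h,fix=1)
E
```

```text
[ 0.5515 -0.0572  0.1109] yaw -12.13 turn [ 63.  252.9 264. ] n [1.751 7.026 7.334] cost 0.21
[[-0.1, 0.1], [-0.2, -0.0], [-0.3, -0.1], [0.4, 0.1], [0.1, -0.1], [-0.1, -0.1], [0.1, 0.0]]
[ 0.5515 -0.0573  0.1105] yaw -12.1 turn [ 63.2 253.1  -6.5] n [ 1.756  7.03  -0.179] cost 0.34
[[-0.3, 0.1], [-0.4, 0.0], [-0.5, -0.0], [0.3, 0.1], [0.0, -0.1], [-0.2, -0.2], [0.0, -0.1]]
```

Request:
play_rows --plan '[[[0.5,3,-1.5,0,-0.5,0],[3,5.7,-3,0,-1.2,0],[5.8,5.75,-3.2,0,-1.54,0],[8.5,5.75,-2.5,0,-1.54,0],[10.8,5.75,-1.85,0,-1.54,0]]]'

```text
time_s: 14.5
tcp_pos: [0.5555, 0.0001, 0.1775]
ee_rot: [[0.25, 0.211, 0.945], [-0.056, 0.978, -0.203], [-0.967, -0.002, 0.256]]
wrist_force: [0.7, -0.3, -0.2]
gripper_width: 0.391
```

Request:
play_rows --plan '[[[0,0,0,0,0,0],[0,0,0,0,0,0]]]'

```text
time_s: 14.75
tcp_pos: [0.5555, -0.0001, 0.1796]
ee_rot: [[0.252, 0.211, 0.944], [-0.056, 0.977, -0.204], [-0.966, -0.001, 0.258]]
wrist_force: [0.2, 0.6, -0.2]
gripper_width: 0.389
```

```bash
python3 - <<'E'
from h import *
st(); print(rows(*orb(.057,.017,-15,dx=-.004)))
im,C=look('w8'); crop(im[::-1,::-1],0,0,512,384,1.5,'pics/w8c.png')
E
```

```text
t 14.75 bolt-frame tcp mm [-8.1 56.8 69.1] F [ 0.2  0.6 -0.2] M [0.09 0.5  0.  ] w 0.389 j [  21.    10.6  -28.9   13.2  -38.7 -132.6]
 tool axes in bolt frame [  0.07 -14.97  -0.07]
(array([ 0.06,  0.02, -0.05]), array([-0.01, -0.  ,  0.01]))
t 14.75 bolt-frame tcp mm [-8.1 56.8 69.1] F [ 0.2  0.6 -0.2] M [0.09 0.5  0.  ] w 0.389 j [  21.    10.6  -28.9   13.2  -38.7 -132.6]
 tool axes in bolt frame [  0.07 -14.97  -0.07]
```

View pics/w8c.png

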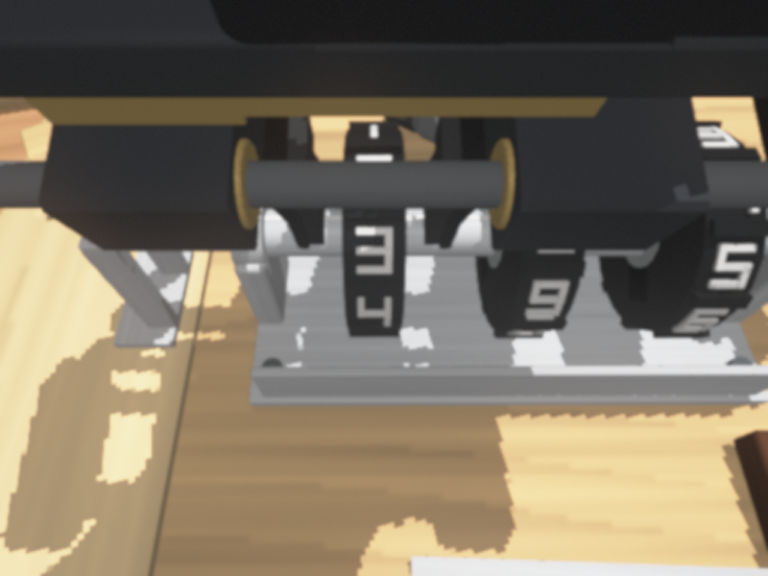

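The fingers straddle the left wheel evenly: the wheel spans columns 346–404 and the fingers are at 320 and 430. I'll grip and carry it 57 degrees.

Request:
play_rows --plan '[[[0,0,0,0,0,0],[0,0,0,0,0,0],[0,0,0,0,0,0]]]' --hand 0.05

```text
time_s: 15.18
tcp_pos: [0.5545, 0.0002, 0.18]
ee_rot: [[0.254, 0.21, 0.944], [-0.054, 0.978, -0.203], [-0.966, 0.0, 0.259]]
wrist_force: [-0.7, 0.4, 2.1]
gripper_width: 0.23
```

Request:
play_rows --plan '[[[0.03,0,0.3,0,1.0,0],[0.1,0,0.58,0,2.0,0],[0.23,0,0.85,0,3.0,0],[0.4,0,1.09,0,4.0,0],[0.61,0,1.3,0,5.0,0]]]'

```text
time_s: 15.8
tcp_pos: [0.5674, -0.0025, 0.1798]
ee_rot: [[-0.567, 0.209, 0.797], [0.122, 0.978, -0.169], [-0.815, 0.001, -0.58]]
wrist_force: [-3.6, 4.8, 6.2]
gripper_width: 0.224
```

Request:
play_rows --plan '[[[0.01,0,0.2,0,0.7,0],[0.01,0,0.2,0,0.7,0],[0.01,0,0.2,0,0.7,0]]]'

```text
time_s: 16.18
tcp_pos: [0.5705, -0.0032, 0.1766]
ee_rot: [[-0.654, 0.21, 0.727], [0.14, 0.978, -0.156], [-0.744, -0.0, -0.669]]
wrist_force: [2.6, 1.3, 4.8]
gripper_width: 0.227
```

Request:
play_rows --plan '[[[0,0,0,0,0,0],[-0.2,0,0,0,0,0],[-0.4,0,0,0,0,0]]]' --hand 0.39

```text
time_s: 16.55
tcp_pos: [0.572, -0.0042, 0.1783]
ee_rot: [[-0.655, 0.211, 0.725], [0.14, 0.978, -0.157], [-0.742, -0.001, -0.67]]
wrist_force: [-0.2, -0.7, 0.1]
gripper_width: 0.377
```

Request:
play_rows --plan '[[[-4.5,0,0.3,0,-0.1,0],[-7.2,0,-0.9,0,-1.1,0],[-8.2,0,-2.9,0,-2.1,0],[-8.7,0,-5.3,0,-3.2,0],[-8.2,0,-7.3,0,-4.2,0]]]'

```text
time_s: 17.18
tcp_pos: [0.5736, -0.0041, 0.2906]
ee_rot: [[0.009, 0.211, 0.978], [-0.001, 0.978, -0.211], [-1.0, 0.001, 0.009]]
wrist_force: [0.5, 0.7, 1.7]
gripper_width: 0.391
```

Request:
play_rows --plan '[[[0,0,0,0,0,0],[0,0,0,0,0,0]]]'

```text
time_s: 17.42
tcp_pos: [0.5729, -0.004, 0.2891]
ee_rot: [[-0.0, 0.21, 0.978], [-0.0, 0.978, -0.21], [-1.0, -0.0, -0.0]]
wrist_force: [0.3, 0.7, 0.8]
gripper_width: 0.388
```

```bash
python3 - <<'E'
from h import *
im,C=look('w9')
crop(im[::-1,::-1],120,150,200,140,4,'pics/w9l.png')
for a in((.10,-7),(.075,-10),(.045,-10),(.017,-10)): print(rows(*orb(.057,a[0],a[1],dx=-.004)))
E
```

```text
t 17.43 bolt-frame tcp mm [  9.7  56.6 178.6] F [0.3 0.7 0.8] M [-0.07 -0.11  0.04] w 0.388 j [  15.8   14.7   -0.6    0.   -74.7 -117.9]
 tool axes in bolt frame [ 0.04  0.   -0.02]
(array([ 2.68,  0.02, -2.67]), array([-0.01, -0.7 ,  0.  ]))
(array([ 5.22,  0.02, -2.76]), array([-0.01, -1.  ,  0.  ]))
(array([ 8.17,  0.02, -2.23]), array([-0.01, -1.  ,  0.  ]))
(array([10.93,  0.03, -1.75]), array([-0.01, -1.  ,  0.  ]))
```

View pics/w9l.png

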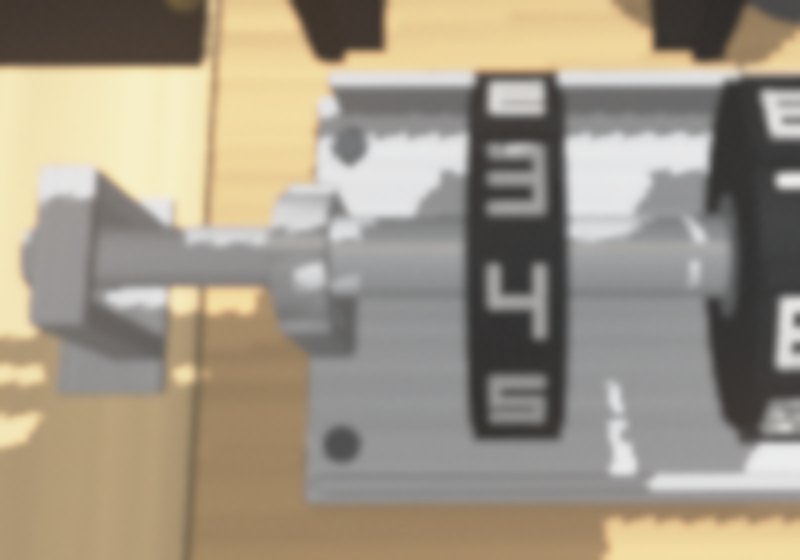

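```bash
python3 - <<'E'
from gfit import *
L=lambda *a:up(a,120,150,4)
n=[(0,3,L(516,180)),(0,4,L(516,302)),(0,5,L(517,399))]
h=[(1,1,L(350,146)),(-1,1,L(342,444))]
gfit(ldc('w9'),n,h,fix=1)
E
```

```text
[ 0.5515 -0.0573  0.1105] yaw -12.1 turn [119.   -2.8   1.5] n [ 3.304 -0.077  0.043] cost 0.19
[[-0.1, -0.1], [-0.2, 0.1], [0.0, -0.1], [0.1, 0.2], [0.4, -0.0]]
```

Request:
play_rows --plan '[[[2.7,0,-2.7,0,-0.7,0],[5.2,0,-2.8,0,-1.0,0],[8.2,0,-2.2,0,-1.0,0],[10.9,0,-1.75,0,-1.0,0],[10.9,0,-1.75,0,-1.0,0]]]'

```text
time_s: 18.1
tcp_pos: [0.5557, -0.001, 0.1763]
ee_rot: [[0.162, 0.212, 0.964], [-0.039, 0.977, -0.208], [-0.986, -0.004, 0.167]]
wrist_force: [0.1, -0.5, 0.9]
gripper_width: 0.386
```

Request:
play_rows --plan '[[[0,0,0,0,0,0],[0,0,0,0,0,0]]]'

```text
time_s: 18.35
tcp_pos: [0.5567, -0.0003, 0.1805]
ee_rot: [[0.171, 0.211, 0.962], [-0.037, 0.978, -0.208], [-0.985, 0.0, 0.175]]
wrist_force: [0.4, -0.2, 0.1]
gripper_width: 0.392
```

```bash
python3 - <<'E'
from h import *
st(); print(rows(*orb(.057,.017,-10,dx=-.004)))
E
```

```text
t 18.35 bolt-frame tcp mm [-6.8 56.8 70. ] F [ 0.4 -0.2  0.1] M [0.01 0.33 0.04] w 0.392 j [  19.6   12.7  -23.     7.3  -46.  -126.4]
 tool axes in bolt frame [  0.07 -10.06  -0.  ]
(array([ 0.12,  0.02, -0.03]), array([-0.01,  0.01,  0.  ]))
```

Request:
play_rows --plan '[[[0.1,0,0,0,0,0],[0.1,0,0,0,0,0],[0.1,0,0,0,0,0]]]' --hand 0.05

```text
time_s: 18.73
tcp_pos: [0.556, -0.0001, 0.1787]
ee_rot: [[0.17, 0.21, 0.963], [-0.037, 0.978, -0.207], [-0.985, -0.0, 0.174]]
wrist_force: [-0.7, 3.1, 1.5]
gripper_width: 0.224
```

Request:
play_rows --plan '[[[0.03,0,0.3,0,1.0,0],[0.1,0,0.58,0,2.0,0],[0.16,0,0.72,0,2.5,0],[0.16,0,0.72,0,2.5,0]]]'

```text
time_s: 19.23
tcp_pos: [0.5622, -0.0015, 0.1788]
ee_rot: [[-0.26, 0.21, 0.942], [0.055, 0.978, -0.203], [-0.964, -0.001, -0.266]]
wrist_force: [-4.6, 4.1, 7.3]
gripper_width: 0.229
```

Request:
play_rows --plan '[[[0,0,0,0,0,0],[-0.2,0,0,0,0,0],[-0.4,0,0,0,0,0]]]' --hand 0.39

```text
time_s: 19.6
tcp_pos: [0.564, -0.0024, 0.1818]
ee_rot: [[-0.254, 0.211, 0.944], [0.054, 0.978, -0.204], [-0.966, -0.001, -0.26]]
wrist_force: [-0.2, -0.2, 0.1]
gripper_width: 0.378
```

```bash
python3 - <<'E'
from h import *
st()
for a in((.075,15),(.1,5),(.13,0)): print(rows(*orb(.01,a[0],a[1],dx=0.01)))
E
```

```text
t 19.6 bolt-frame tcp mm [ 0.7 56.3 71.3] F [-0.2 -0.2  0.1] M [-0.13 -0.49  0.01] w 0.378 j [  12.6   25.8    1.2   -6.3  -79.2 -112.9]
 tool axes in bolt frame [ 0.06 15.05 -0.06]
(array([-5.87, -4.63,  1.4 ]), array([-0.01, -0.01,  0.01]))
(array([-8.22, -4.63, -0.34]), array([-0.01, -1.01,  0.01]))
(array([-10.93,  -4.64,  -1.97]), array([-0.01, -1.51,  0.01]))
```

Request:
play_rows --plan '[[[-5,0,0,0,0,0],[-8.2,-2.5,-0.3,0,-1.0,0],[-10.9,-5.6,-2,0,-1.5,0],[-10.9,-5.6,-2,0,-1.5,0],[-10.9,-5.6,-2,0,-1.5,0]]]'

```text
time_s: 20.23
tcp_pos: [0.5608, -0.0587, 0.2919]
ee_rot: [[-0.002, 0.211, 0.978], [-0.0, 0.978, -0.211], [-1.0, -0.0, -0.002]]
wrist_force: [0.1, -0.6, 0.4]
gripper_width: 0.392
```

```bash
python3 - <<'E'
from h import *
im,C=look('w10')
crop(im[::-1,::-1],60,150,200,140,4,'pics/w10l.png')
crop(im[::-1,::-1],230,150,200,140,4,'pics/w10r.png')
for a in((.10,30),(.075,40),(.045,40),(.017,40)): print(rows(*orb(-.055,a[0],a[1],dx=-.004)))
E
```

```text
t 20.23 bolt-frame tcp mm [  9.4   0.6 181.4] F [ 0.1 -0.6  0.4] M [ 0.03 -0.06 -0.02] w 0.392 j [  10.5   13.8   -1.5   -0.   -74.9 -112.7]
 tool axes in bolt frame [ 0.08  0.1  -0.02]
(array([ 4.2 , -5.58,  3.67]), array([-0.01,  2.98,  0.  ]))
(array([ 7.11, -5.58,  3.5 ]), array([-0.01,  3.98,  0.  ]))
(array([ 9.42, -5.57,  1.57]), array([-0.01,  3.98,  0.  ]))
(array([11.57, -5.57, -0.22]), array([-0.01,  3.98,  0.  ]))
```

View pics/w10l.png

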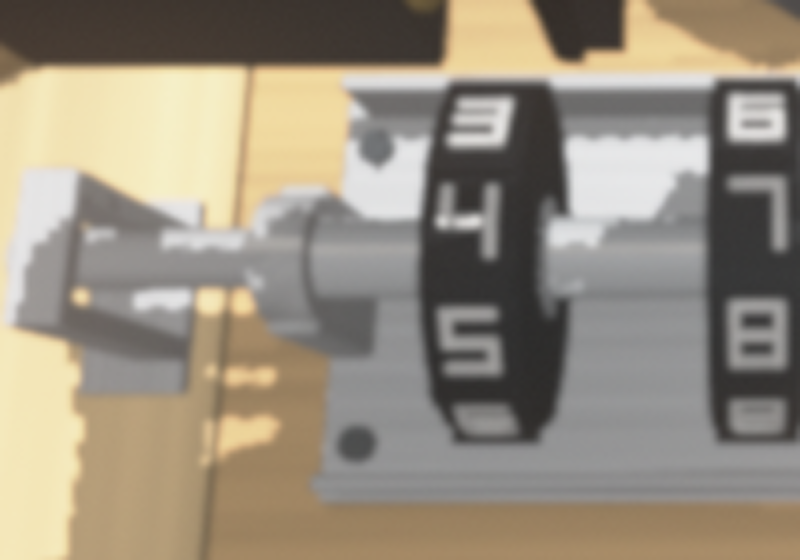

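View pics/w10r.png

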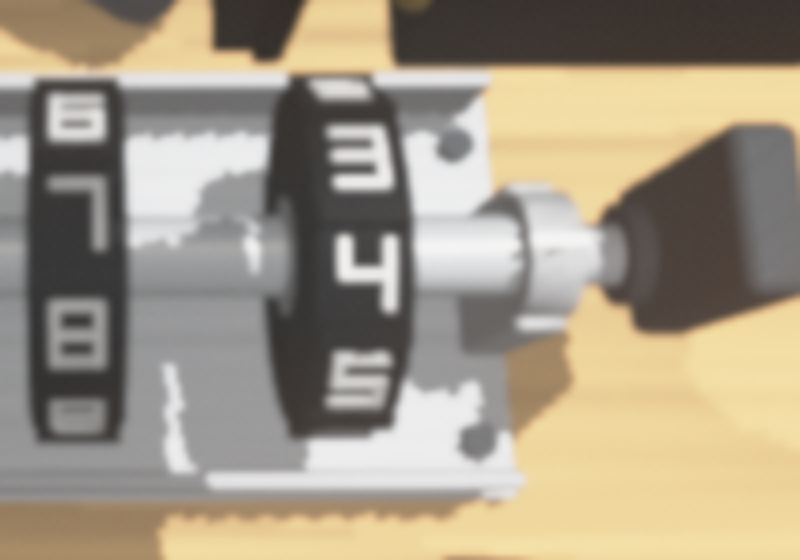

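```bash
python3 - <<'E'
from gfit import *
L=lambda *a:up(a,60,150,4); Q=lambda *a:up(a,230,150,4)
n=[(0,3,L(480,122)),(0,4,L(468,222)),(0,5,L(471,342)),(1,7,L(757,214)),(1,8,L(757,336)),(2,3,Q(361,158)),(2,4,Q(368,274)),(2,5,Q(358,380))]
h=[(1,1,L(377,147)),(-1,1,L(356,443)),(1,-1,Q(453,144)),(-1,-1,Q(478,440))]
gfit(ldc('w10'),n,h,fix=1);gfit(ldc('w10'),n,h)
E
```

```text
[ 0.5515 -0.0573  0.1105] yaw -12.1 turn [142.3 252.4 126.9] n [3.952 7.011 3.526] cost 0.94
[[-0.3, 0.1], [-0.2, -0.2], [-0.1, 0.1], [0.1, -0.3], [0.0, 0.3], [0.6, 0.1], [0.6, 0.0], [0.2, -0.2], [-0.2, 0.2], [-0.2, 0.1], [-0.7, -0.1], [-0.0, -0.2]]
[ 0.5514 -0.0573  0.111 ] yaw -11.96 turn [142.5 252.4 126.6] n [3.957 7.01  3.517] cost 0.69
[[-0.1, 0.2], [-0.0, -0.2], [-0.0, 0.0], [0.1, -0.3], [-0.0, 0.3], [0.5, 0.2], [0.4, -0.0], [0.1, -0.2], [-0.1, 0.0], [-0.2, -0.2], [-0.7, 0.1], [-0.1, -0.0]]
```

Request:
play_rows --plan '[[[1,-2.5,2,0,1.0,0],[2.5,-5.0,3.2,0,2.0,0],[4.5,-5.6,3.8,0,3.0,0],[7.1,-5.6,3.5,0,4.0,0],[9.4,-5.6,1.6,0,4.0,0]]]'

```text
time_s: 20.9
tcp_pos: [0.5654, -0.1165, 0.1854]
ee_rot: [[-0.644, 0.212, 0.735], [0.138, 0.977, -0.161], [-0.752, -0.003, -0.659]]
wrist_force: [-1.2, 0.8, -0.6]
gripper_width: 0.392
```

Request:
play_rows --plan '[[[0,0,0,0,0,0],[1.4,0,0,0,0,0],[2.6,0,0,0,0,0],[2.6,0,0,0,0,0]]]'

```text
time_s: 21.4
tcp_pos: [0.5483, -0.1133, 0.179]
ee_rot: [[-0.629, 0.21, 0.749], [0.134, 0.978, -0.161], [-0.766, -0.001, -0.643]]
wrist_force: [0.1, -0.2, 0.2]
gripper_width: 0.387
```

```bash
python3 - <<'E'
from h import *
st(); print(rows(*orb(-.055,.017,40,dx=-.004)))
im,C=look('w11'); crop(im[::-1,::-1],0,0,512,384,1.5,'pics/w11c.png')
E
```

```text
t 21.4 bolt-frame tcp mm [  8.6 -55.4  68.5] F [ 0.1 -0.2  0.2] M [-0.34 -1.32 -0.05] w 0.387 j [   0.3   39.5   17.    -8.3 -106.7 -102. ]
 tool axes in bolt frame [ 4.000e-02  4.003e+01 -4.000e-02]
(array([0.38, 0.04, 0.1 ]), array([-0.01, -0.  ,  0.  ]))
t 21.4 bolt-frame tcp mm [  8.6 -55.4  68.5] F [ 0.1 -0.2  0.2] M [-0.34 -1.32 -0.05] w 0.387 j [   0.3   39.5   17.    -8.3 -106.7 -102. ]
 tool axes in bolt frame [ 4.000e-02  4.003e+01 -4.000e-02]
```

View pics/w11c.png

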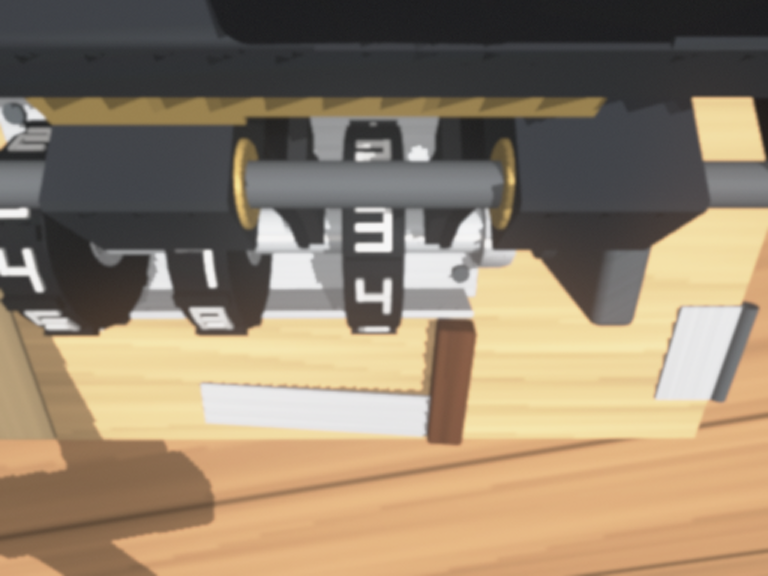

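The right wheel is centred between the fingers: wheel at 345–405, fingers at 322 and 432. I'll grip it and turn it −55 degrees.

Request:
play_rows --plan '[[[0.35,0.02,0.1,0,0,0],[0.35,0.02,0.1,0,0,0]]]'

```text
time_s: 21.7
tcp_pos: [0.5471, -0.113, 0.1752]
ee_rot: [[-0.629, 0.211, 0.748], [0.135, 0.978, -0.162], [-0.766, -0.001, -0.643]]
wrist_force: [-0.2, -0.2, 0.3]
gripper_width: 0.389
```

Request:
play_rows --plan '[[[0,0,0,0,0,0],[0,0,0,0,0,0],[0,0,0,0,0,0]]]' --hand 0.05

```text
time_s: 22.08
tcp_pos: [0.5472, -0.1127, 0.1752]
ee_rot: [[-0.629, 0.21, 0.749], [0.135, 0.978, -0.161], [-0.766, -0.0, -0.643]]
wrist_force: [0.7, 1.2, 0.4]
gripper_width: 0.227
```

Request:
play_rows --plan '[[[0.03,0,-0.3,0,-1.0,0],[0.1,0,-0.58,0,-2.0,0],[0.23,0,-0.85,0,-3.0,0],[0.4,0,-1.09,0,-4.0,0],[0.61,0,-1.3,0,-5.0,0]]]'

```text
time_s: 22.7
tcp_pos: [0.5354, -0.11, 0.1761]
ee_rot: [[0.177, 0.21, 0.961], [-0.037, 0.978, -0.207], [-0.983, 0.001, 0.181]]
wrist_force: [15.4, -15.8, -28.9]
gripper_width: 0.226
```

Request:
play_rows --plan '[[[0.01,0,-0.15,0,-0.5,0],[0.01,0,-0.15,0,-0.5,0],[0.01,0,-0.15,0,-0.5,0]]]'

```text
time_s: 23.08
tcp_pos: [0.5314, -0.1094, 0.1756]
ee_rot: [[0.25, 0.211, 0.945], [-0.054, 0.978, -0.203], [-0.967, -0.0, 0.256]]
wrist_force: [7.2, -1.1, -14.8]
gripper_width: 0.229
```

Request:
play_rows --plan '[[[0,0,0,0,0,0],[-0.2,0,0,0,0,0],[-0.4,0,0,0,0,0]]]' --hand 0.39

```text
time_s: 23.45
tcp_pos: [0.5312, -0.1096, 0.1832]
ee_rot: [[0.253, 0.211, 0.944], [-0.055, 0.978, -0.203], [-0.966, -0.001, 0.259]]
wrist_force: [-0.0, -0.6, -0.3]
gripper_width: 0.381
```

```bash
python3 - <<'E'
from h import *
st()
for a in((.075,-15),(.1,-5),(.13,0)): print(rows(*orb(-.03,a[0],a[1],dx=0.01)))
E
```

```text
t 23.45 bolt-frame tcp mm [ -8.8 -55.4  72.7] F [-0.  -0.6 -0.3] M [0.09 0.53 0.09] w 0.381 j [   8.4    8.9  -28.9    8.5  -38.5 -116.6]
 tool axes in bolt frame [  0.05 -15.02  -0.05]
(array([-5.01,  2.54,  1.28]), array([-0.  ,  0.  ,  0.01]))
(array([-7.36,  2.54,  3.02]), array([-0.  ,  1.  ,  0.01]))
(array([-10.07,   2.53,   4.65]), array([-0. ,  1.5,  0. ]))
```

Request:
play_rows --plan '[[[-5,0,0,0,0,0],[-7.4,2.5,3,0,1.0,0],[-10.1,5.0,4.6,0,1.5,0],[-10.1,5.0,4.6,0,1.5,0],[-10.1,5.0,4.6,0,1.5,0]]]'

```text
time_s: 24.08
tcp_pos: [0.5588, -0.0645, 0.291]
ee_rot: [[-0.002, 0.211, 0.978], [-0.001, 0.978, -0.211], [-1.0, -0.001, -0.002]]
wrist_force: [-0.6, -0.2, -0.3]
gripper_width: 0.387
```

```bash
python3 - <<'E'
from h import *
im,C=look('w12')
crop(im[::-1,::-1],60,150,200,140,4,'pics/w12l.png')
crop(im[::-1,::-1],230,150,200,140,4,'pics/w12r.png')
E
```

```text
t 24.07 bolt-frame tcp mm [  8.6  -5.5 180.5] F [-0.6 -0.2 -0.3] M [-0.04 -0.01  0.  ] w 0.387 j [   9.9   13.7   -1.8    0.   -74.7 -112.1]
 tool axes in bolt frame [ 0.06  0.11 -0.06]
```

View pics/w12l.png

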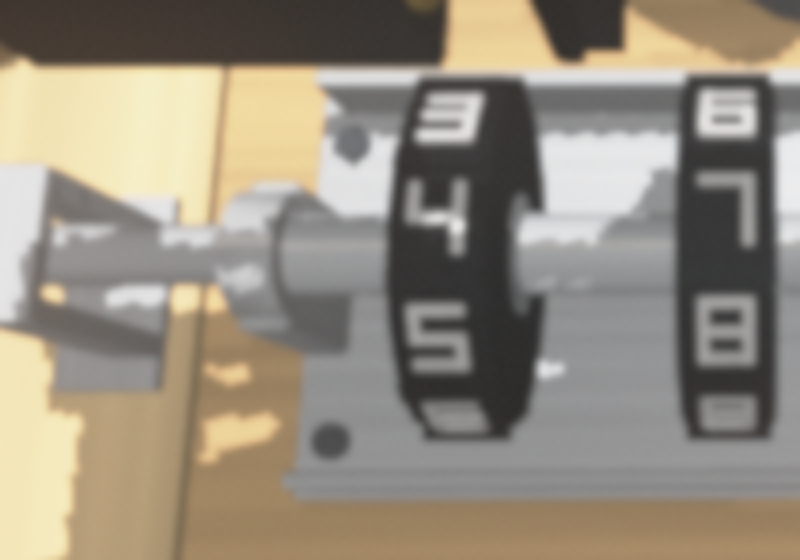

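View pics/w12r.png

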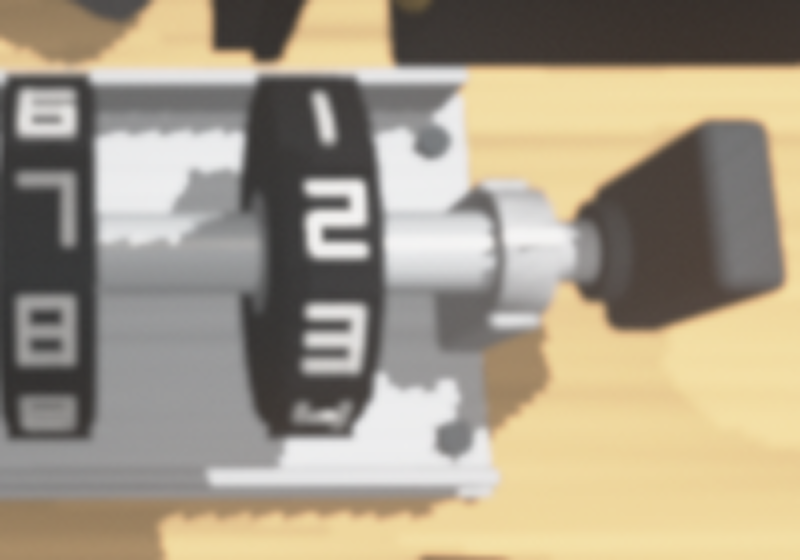

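```bash
python3 - <<'E'
from gfit import *
L=lambda *a:up(a,60,150,4); Q=lambda *a:up(a,230,150,4)
n=[(0,3,L(449,118)),(0,4,L(436,217)),(0,5,L(438,338)),(1,7,L(727,209)),(1,8,L(727,331)),(2,1,Q(324,118)),(2,2,Q(336,219)),(2,3,Q(334,340))]
h=[(1,1,L(352,143)),(-1,1,L(331,440)),(1,-1,Q(431,141)),(-1,-1,Q(455,437))]
tab=[Q(712,125),Q(763,125),Q(781,285),Q(727,288)]
gfit(ldc('w12'),n,h,fix=1);gfit(ldc('w12'),n,h);p=gfit(ldc('w12'),n,h,tab)
C=ldc('w12')
# tab top centre vs z
uv=np.mean(tab,0)
T=cal('top')
for z in(.205,.21,.215): q=onz(uv,z,C); print(z,(case().T@(q-CEN)*1000).round(1))
print(rows(*tgt([-.003,-.130,.19])), rows(*tgt([-.003,-.130,.13])))
E
```

```text
[ 0.5515 -0.0573  0.1105] yaw -12.1 turn [142.1 252.5  69.3] n [3.948 7.014 1.925] cost 1.25
[[-0.2, 0.3], [-0.0, -0.3], [-0.2, 0.1], [0.5, -0.2], [0.4, 0.3], [0.4, 0.1], [0.6, -0.3], [0.7, 0.2], [-0.3, 0.2], [0.1, 0.2], [-0.5, 0.0], [0.3, -0.2]]
[ 0.5512 -0.0574  0.1111] yaw -11.95 turn [142.6 252.7  69.3] n [3.962 7.02  1.924] cost 0.76
[[-0.2, 0.3], [-0.0, -0.3], [-0.3, 0.1], [0.4, -0.2], [0.2, 0.2], [0.1, 0.2], [0.2, -0.3], [0.2, 0.2], [-0.2, -0.1], [-0.0, -0.2], [-0.6, 0.2], [-0.1, -0.1]]
[ 0.5509 -0.0573  0.1106] yaw -12.2 turn [142.9 253.4  70.5] n [3.97  7.039 1.957] cost 7.27
[[-0.5, 0.2], [-0.2, -0.3], [-0.3, 0.1], [0.3, -0.2], [0.3, 0.2], [0.2, -0.1], [0.4, -0.2], [0.4, 0.2], [-0.4, -0.1], [0.1, -0.2], [-0.8, -0.6], [0.1, -0.9], [2.5, 1.1], [-1.4, 1.1], [-2.5, -0.6], [1.2, 0.1]]
0.205 [-1.000e-01 -1.339e+02  9.450e+01]
0.21 [  -1.3 -131.4   99.5]
0.215 [  -2.4 -128.8  104.5]
(array([ -0.96, -12.42,  -1.1 ]), array([-0.01, -0.02,  0.01])) (array([  5.04, -12.41,  -1.08]), array([-0.01, -0.02,  0.01]))
```

All three wheels now read near the code: 3.95, 7.01 and 1.92. Next is the pull tab, gripped across its 14 mm thickness from above.

Request:
play_rows --plan '[[[0,-5,-0.6,0,0,0],[0,-10,-1.1,0,0,0],[0.5,-12.4,-1.1,0,0,0],[3.5,-12.5,-1.1,0,0,0],[6,-12.5,-1.1,0,0,0]]]' --hand 0.36

```text
time_s: 24.75
tcp_pos: [0.5201, -0.1851, 0.2303]
ee_rot: [[-0.003, 0.212, 0.977], [-0.0, 0.977, -0.212], [-1.0, -0.001, -0.003]]
wrist_force: [0.3, -0.3, 0.2]
gripper_width: 0.36
```

Request:
play_rows --plan '[[[0,0,0,0,0,0],[0,0,0,0,0,0]]]'

```text
time_s: 25.0
tcp_pos: [0.5223, -0.1847, 0.2328]
ee_rot: [[-0.0, 0.21, 0.978], [-0.002, 0.978, -0.21], [-1.0, -0.002, 0.0]]
wrist_force: [-0.3, 0.5, 0.1]
gripper_width: 0.365
```

```bash
python3 - <<'E'
from h import *
print(rows(*tgt([-.003,-.1305,.075])))
im,C=look('w13'); crop(im[::-1,::-1],0,0,512,384,1.5,'pics/w13c.png')
E
```

```text
(array([ 4.73,  0.02, -0.12]), array([-0.  ,  0.  ,  0.01]))
t 25.0 bolt-frame tcp mm [  -1.9 -130.7  122.3] F [-0.3  0.5  0.1] M [-0.02 -0.04 -0.02] w 0.365 j [ -2.7  14.7  -8.8   0.1 -66.5 -99.5]
 tool axes in bolt frame [ 0.04 -0.02 -0.09]
```

View pics/w13c.png

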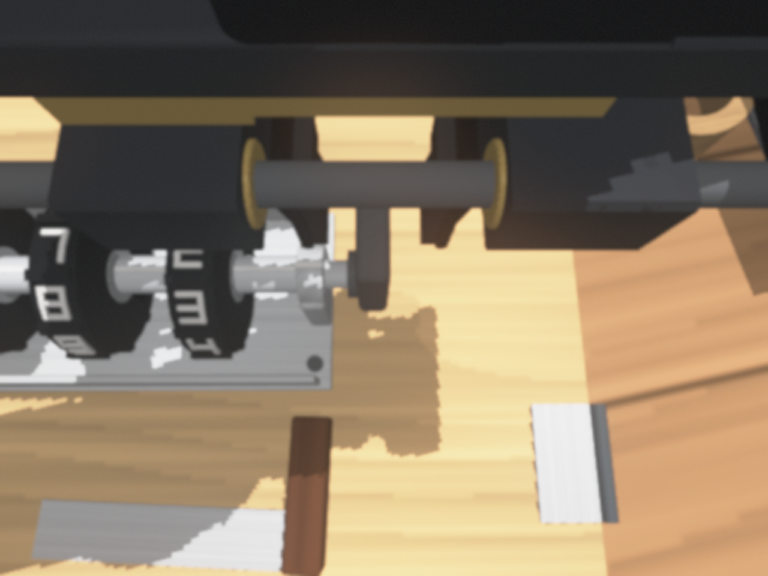

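The tab (columns 357–388) sits midway between the fingers (326 and 424). I'll go down and grip it.

Request:
play_rows --plan '[[[1.5,0.03,-0.1,0,0,0],[3,0.03,-0.1,0,0,0],[4.3,0.03,-0.1,0,0,0],[4.6,0.03,-0.1,0,0,0]]]'

```text
time_s: 25.55
tcp_pos: [0.5207, -0.1838, 0.1842]
ee_rot: [[-0.004, 0.211, 0.978], [-0.0, 0.978, -0.211], [-1.0, -0.001, -0.004]]
wrist_force: [-1.2, -0.2, 0.0]
gripper_width: 0.363
```

Request:
play_rows --plan '[[[0,0,0,0,0,0],[0,0,0,0,0,0],[0,0,0,0,0,0],[0,0,0,0,0,0]]]' --hand 0.02

```text
time_s: 26.05
tcp_pos: [0.5218, -0.184, 0.1864]
ee_rot: [[0.0, 0.21, 0.978], [-0.001, 0.978, -0.21], [-1.0, -0.001, 0.0]]
wrist_force: [0.2, -0.1, 0.3]
gripper_width: 0.159
```

```bash
python3 - <<'E'
from h import *
st()
E
```

```text
t 26.05 bolt-frame tcp mm [  -2.5 -130.1   75.9] F [ 0.2 -0.1  0.3] M [-0.07 -0.06  0.1 ] w 0.159 j [ -2.6  16.8 -12.9   0.1 -60.3 -99.6]
 tool axes in bolt frame [ 0.04 -0.02 -0.06]
```

Gripped at 13.8 mm. I'll draw it in steps.

Request:
play_rows --plan '[[[0,-0.8,0,0,0,0],[0,-1.6,0,0,0,0],[0,-2.4,0,0,0,0],[0,-3.0,0,0,0,0],[0,-3.0,0,0,0,0]]]'

```text
time_s: 26.68
tcp_pos: [0.5154, -0.2146, 0.1864]
ee_rot: [[-0.0, 0.211, 0.977], [-0.002, 0.977, -0.211], [-1.0, -0.002, 0.0]]
wrist_force: [0.2, -1.9, 3.4]
gripper_width: 0.162
```

```bash
python3 - <<'E'
from h import *
st()
E
```

```text
t 26.68 bolt-frame tcp mm [  -2.4 -161.3   75.9] F [ 0.2 -1.9  3.4] M [-0.44 -0.2   0.14] w 0.162 j [ -5.9  17.2 -12.3   0.2 -60.5 -96.4]
 tool axes in bolt frame [ 0.08 -0.02 -0.13]
```

Request:
play_rows --plan '[[[0,-0.4,0,0,0,0],[0,-0.8,0,0,0,0],[0,-0.8,0,0,0,0],[0,-0.8,0,0,0,0]]]'

```text
time_s: 27.18
tcp_pos: [0.5152, -0.2155, 0.1862]
ee_rot: [[0.003, 0.209, 0.978], [0.007, 0.978, -0.209], [-1.0, 0.008, 0.001]]
wrist_force: [2.2, 23.3, 7.7]
gripper_width: 0.158
```

```bash
python3 - <<'E'
from h import *
st()
E
```

```text
t 27.18 bolt-frame tcp mm [  -2.3 -162.3   75.7] F [ 2.2 23.3  7.7] M [ 6.45 -0.71  0.1 ] w 0.158 j [ -6.3  17.3 -12.   -0.5 -60.6 -95.5]
 tool axes in bolt frame [-0.01 -0.07  0.44]
```

It stopped at 32.2 mm with 23 N on the wrist, so that is the end stop. I'll ease the load off, open and lift clear.

Request:
play_rows --plan '[[[0,0.4,0,0,0,0],[0,0.68,0,0,0,0],[0,0.68,0,0,0,0]]]'

```text
time_s: 27.55
tcp_pos: [0.5153, -0.2148, 0.1863]
ee_rot: [[0.0, 0.211, 0.978], [-0.001, 0.978, -0.211], [-1.0, -0.001, 0.0]]
wrist_force: [1.1, -0.3, 4.2]
gripper_width: 0.161
```

Request:
play_rows --plan '[[[0,0,0,0,0,0],[0,0,0,0,0,0],[0,0,0,0,0,0],[0,0,0,0,0,0]]]' --hand 0.36

```text
time_s: 28.05
tcp_pos: [0.5146, -0.2144, 0.1855]
ee_rot: [[-0.002, 0.211, 0.978], [-0.001, 0.978, -0.211], [-1.0, -0.001, -0.002]]
wrist_force: [0.7, -0.2, 0.2]
gripper_width: 0.358
```

Request:
play_rows --plan '[[[-2,0,0,0,0,0],[-4,0,0,0,0,0],[-8,2,0.5,0,0,0],[-10.5,7,1,0,0,0],[-10.5,12,1.2,0,0,0]]]'

```text
time_s: 28.68
tcp_pos: [0.5534, -0.0987, 0.2934]
ee_rot: [[0.004, 0.212, 0.977], [-0.001, 0.977, -0.212], [-1.0, 0.0, 0.004]]
wrist_force: [0.1, -0.4, -0.5]
gripper_width: 0.359
```

Request:
play_rows --plan '[[[0,2,0,0,0,0],[0,2,0,0,0,0],[0,2,0,0,0,0]]]'

```text
time_s: 29.05
tcp_pos: [0.5558, -0.0808, 0.2904]
ee_rot: [[-0.002, 0.211, 0.977], [-0.001, 0.977, -0.211], [-1.0, -0.002, -0.002]]
wrist_force: [-0.5, -1.1, -0.7]
gripper_width: 0.361
```

```bash
python3 - <<'E'
from h import *
im,C=look('w14')
crop(im[::-1,::-1],60,150,200,140,4,'pics/w14l.png')
crop(im[::-1,::-1],250,150,200,140,4,'pics/w14r.png')
im,d=r.capture('top'); cv2.imwrite('pics/top1.png',im); crop(im,180,115,160,125,5,'pics/top1c.png')
im,d=r.capture('scene'); crop(im,150,130,200,150,4,'pics/scene1c.png')
E
```

```text
t 29.05 bolt-frame tcp mm [  9.2 -22.  179.9] F [-0.5 -1.1 -0.7] M [-0.05 -0.04  0.05] w 0.361 j [   8.3   13.6   -2.     0.   -74.6 -110.5]
 tool axes in bolt frame [ 0.09  0.1  -0.09]
```

View pics/w14l.png

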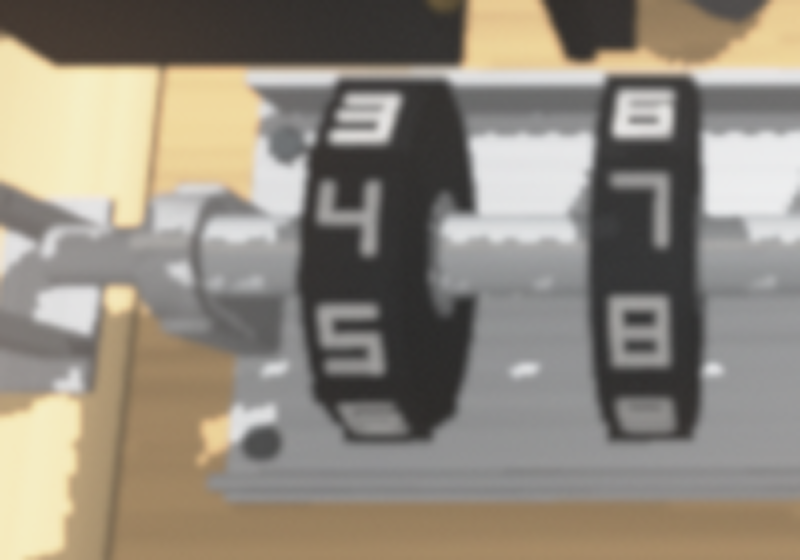

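View pics/w14r.png

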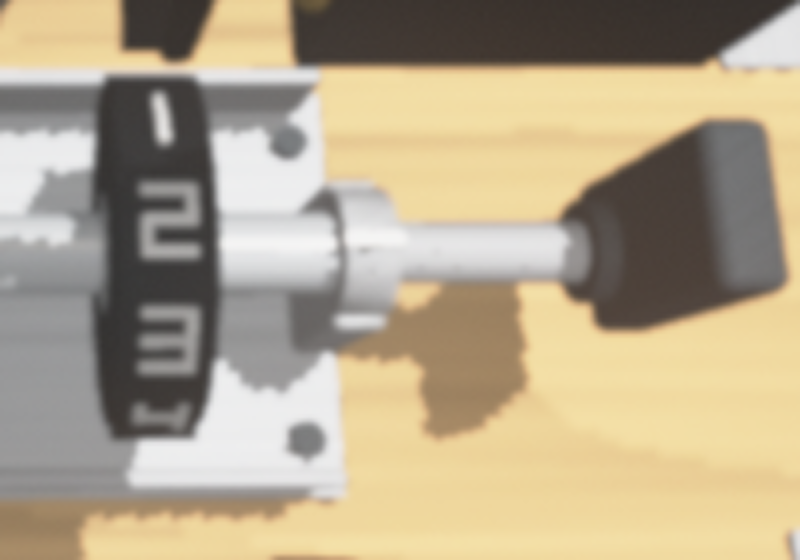

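View pics/scene1c.png

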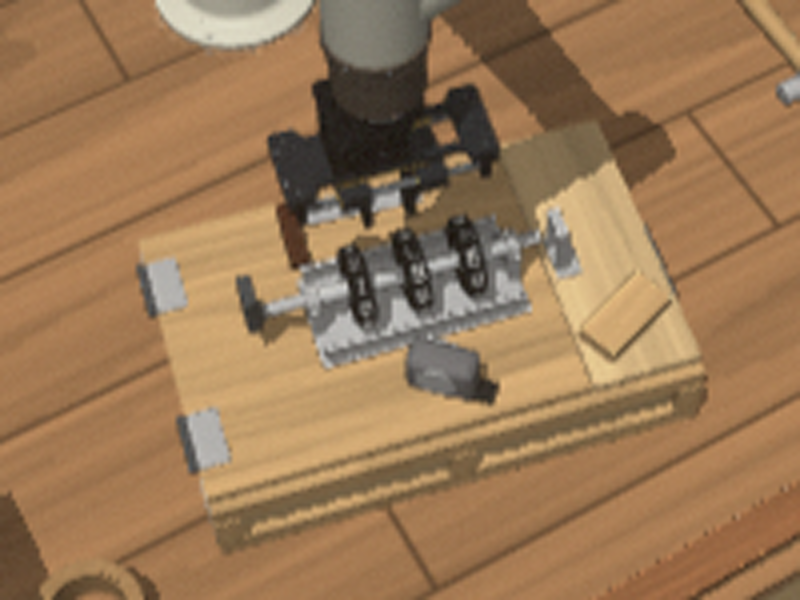

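The bolt is out to the right, with its tab top near (750,205) in the right crop. The wheels show 4, 7 and 2, and the bystanders look untouched. I'll fit once more for a check.

```bash
python3 - <<'E'
from gfit import *
L=lambda *a:up(a,60,150,4); Q=lambda *a:up(a,250,150,4)
n=[(0,3,L(365,118)),(0,4,L(350,217)),(0,5,L(351,340)),(1,7,L(641,209)),(1,8,L(640,331)),(2,1,Q(162,118)),(2,2,Q(170,220)),(2,3,Q(169,340))]
h=[(1,1,L(287,142)),(-1,1,L(262,443)),(1,-1,Q(288,141)),(-1,-1,Q(307,440))]
C=ldc('w14')
gfit(C,n,h,fix=1);gfit(C,n,h)
uv=np.mean([Q(712,125),Q(763,125),Q(783,285),Q(727,288)],0)
print((case().T@(onz(uv,.21,C)-CEN)*1000).round(1)); st()
E
```

```text
[ 0.5515 -0.0573  0.1105] yaw -12.1 turn [142.7 253.2  69.9] n [3.963 7.034 1.941] cost 1.14
[[-0.6, 0.1], [0.1, -0.5], [-0.5, 0.4], [0.4, -0.2], [0.0, 0.2], [0.3, -0.0], [0.4, -0.1], [0.4, 0.1], [-0.4, -0.2], [-0.1, 0.2], [-0.6, -0.1], [-0.2, -0.1]]
[ 0.5514 -0.0573  0.1111] yaw -12.02 turn [142.7 253.2  69.7] n [3.965 7.033 1.935] cost 0.93
[[-0.4, 0.2], [0.4, -0.4], [-0.3, 0.3], [0.5, -0.1], [0.0, 0.2], [0.2, 0.1], [0.2, -0.1], [0.3, 0.0], [-0.3, -0.3], [-0.1, 0.0], [-0.6, 0.1], [-0.3, 0.0]]
[  -1.  -162.7   99.5]
t 29.2 bolt-frame tcp mm [  9.3 -22.3 180.1] F [-0.1 -0.9 -0.2] M [-0.01 -0.05 -0.  ] w 0.36 j [   8.3   13.6   -1.9    0.   -74.6 -110.5]
 tool axes in bolt frame [ 0.14  0.07 -0.07]
```

View pics/top1c.png

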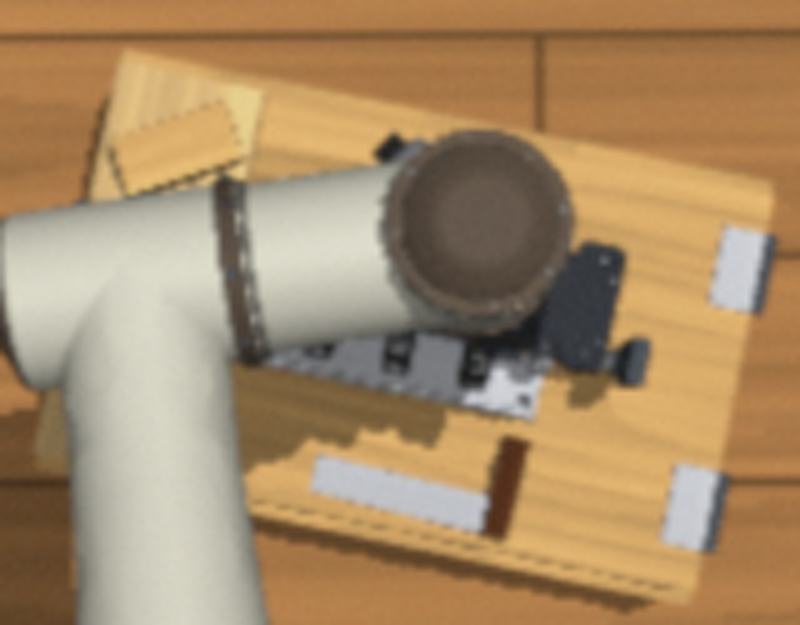

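The tab shows 31.3 mm of travel by camera and 32.2 mm by the arm at the stop, so easing off may have let it creep back slightly. There is plenty of time, so I'll go back and press the tab to its stop again. This time I'll push from its inner side with the fingers open, so nothing can drag it back.

```bash
python3 - <<'E'
from h import *
for p in([-.003,-.1615,.18],[-.003,-.1615,.125],[-.003,-.1615,.0755]): print(rows(*tgt(p)))
E
```

```text
(array([  0.03, -13.92,  -1.19]), array([-0.01, -0.01,  0.01]))
(array([  5.53, -13.91,  -1.19]), array([-0.01, -0.01,  0.01]))
(array([ 10.48, -13.91,  -1.18]), array([-0.01, -0.01,  0.01]))
```

Request:
play_rows --plan '[[[0,-5,-0.6,0,0,0],[0,-10,-1.2,0,0,0],[0,-13.9,-1.2,0,0,0],[2.5,-13.9,-1.2,0,0,0],[5,-13.9,-1.2,0,0,0]]]'

```text
time_s: 29.82
tcp_pos: [0.5146, -0.2149, 0.2405]
ee_rot: [[-0.0, 0.213, 0.977], [-0.001, 0.977, -0.213], [-1.0, -0.001, -0.0]]
wrist_force: [0.3, -0.1, -0.7]
gripper_width: 0.36
```

Request:
play_rows --plan '[[[0,0,0,0,0,0],[2,0,0,0,0,0],[4,0,0,0,0,0],[5.4,0,0,0,0,0],[5.4,0,0,0,0,0]]]'

```text
time_s: 30.45
tcp_pos: [0.5149, -0.2136, 0.1866]
ee_rot: [[-0.002, 0.211, 0.978], [-0.001, 0.978, -0.211], [-1.0, -0.001, -0.002]]
wrist_force: [-0.8, -0.7, -0.3]
gripper_width: 0.36
```

```bash
python3 - <<'E'
from h import *
st()
E
```

```text
t 30.45 bolt-frame tcp mm [  -3.  -160.5   76.1] F [-0.8 -0.7 -0.3] M [-0.08 -0.09 -0.02] w 0.36 j [ -5.8  17.2 -12.2   0.1 -60.7 -96.4]
 tool axes in bolt frame [ 0.06  0.12 -0.07]
```

Request:
play_rows --plan '[[[0,-0.6,0,0,0,0],[0,-1.1,0,0,0,0],[0,-1.5,0,0,0,0],[0,-1.6,0,0,0,0],[0,-1.6,0,0,0,0]]]'

```text
time_s: 31.08
tcp_pos: [0.5135, -0.2242, 0.1877]
ee_rot: [[0.004, 0.21, 0.978], [0.007, 0.978, -0.21], [-1.0, 0.008, 0.002]]
wrist_force: [1.9, 19.8, 4.7]
gripper_width: 0.364
```

```bash
python3 - <<'E'
from h import *
st()
E
```

```text
t 31.07 bolt-frame tcp mm [  -2.1 -171.1   77.2] F [ 1.9 19.8  4.7] M [ 5.88 -0.54  0.11] w 0.364 j [ -7.3  17.4 -11.6  -0.5 -60.9 -94.6]
 tool axes in bolt frame [ 0.01 -0.13  0.44]
```

Pressed against the stop with 20 N. I'll move back to centre, lift and clear.

Request:
play_rows --plan '[[[0,0.8,0,0,0,0],[0,1.45,0,0,0,0],[0,1.45,0,0,0,0]]]'

```text
time_s: 31.45
tcp_pos: [0.5147, -0.215, 0.187]
ee_rot: [[-0.001, 0.21, 0.978], [-0.001, 0.978, -0.21], [-1.0, -0.001, -0.001]]
wrist_force: [0.3, -0.3, -0.1]
gripper_width: 0.357
```

Request:
play_rows --plan '[[[-2,0,0,0,0,0],[-4.5,0,0,0,0,0],[-9,2,0.5,0,0,0],[-10.5,7,1,0,0,0],[-10.5,12,1.2,0,0,0]]]'

```text
time_s: 32.08
tcp_pos: [0.5529, -0.0998, 0.2936]
ee_rot: [[0.003, 0.213, 0.977], [-0.001, 0.977, -0.212], [-1.0, -0.0, 0.003]]
wrist_force: [-0.8, -0.3, -0.6]
gripper_width: 0.364
```

Request:
play_rows --plan '[[[0,2,0,0,0,0],[0,2,0,0,0,0],[0,2,0,0,0,0]]]'

```text
time_s: 32.45
tcp_pos: [0.5558, -0.0815, 0.2915]
ee_rot: [[-0.002, 0.211, 0.977], [-0.001, 0.977, -0.211], [-1.0, -0.002, -0.002]]
wrist_force: [0.4, -0.1, 0.1]
gripper_width: 0.363
```

```bash
python3 - <<'E'
from h import *
im,C=look('w15')
crop(im[::-1,::-1],60,140,400,160,2,'pics/w15c.png')
E
```

```text
t 32.45 bolt-frame tcp mm [  9.3 -22.8 181. ] F [ 0.4 -0.1  0.1] M [-0.04  0.01  0.02] w 0.363 j [ 8.200e+00  1.350e+01 -1.800e+00  1.000e-01 -7.470e+01 -1.104e+02]
 tool axes in bolt frame [ 0.11  0.09 -0.09]
```

View pics/w15c.png

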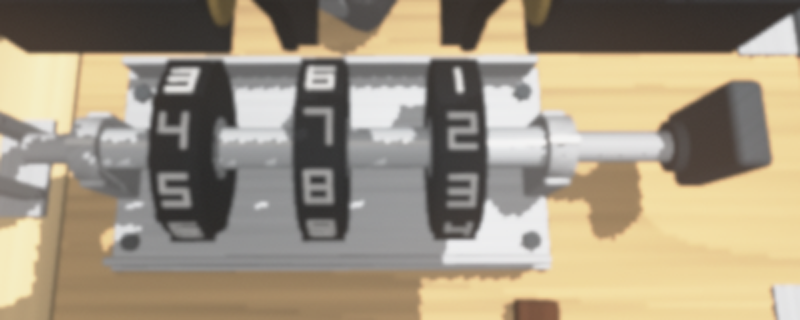

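The wheels read 4 (174,130), 7 (322,125) and 2 (461,130) on the line. The bolt is drawn and the gripper is clear of everything.

```bash
python3 - <<'E'
from station import r
print(r.finish_job())
E
```

```text
the job is handed in; nothing more can be done
None
```

The wheels are on 4 – 7 – 2 and the bolt is drawn right out to its stop. I handed the job in at about 32.5 s, with the gripper open and about 90 mm above the wheels.

- **Wheels:** I rolled the middle wheel in three pinched strokes, the left in two and the right in one. My last fit was taken after the draw. It puts them at 142.7°, 253.2° and 69.8°, against 144°, 252° and 72°, so all are within about 2.2° (the notch allows about 10°).
- **Bolt:** I drew it by its tab until it stopped dead at 32.2 mm by the arm, with 23 N at the wrist. The camera then read only about 31.3 mm, so I pressed the tab to the stop again with 20 N from its inner side. I saw it still drawn in the last picture but did not measure it again.
- **Other things:** the try square and pine offcut sit at the same pixels in the top view as before. The tape measure looked in place in the scene view but is mostly hidden in the top one. The arm stayed away from the things on the bench, but I did not compare them before and after.
- **Disagreements:** the wheel axle seemed about 4 mm nearer the robot by touch than in the camera fit, so I shifted the strokes to suit. My first try at leaning the tool towards the robot was out of reach, so I used smaller leans. The highest wrist force I saw was about 36 N, briefly, while turning the right wheel.

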